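Pack the sample crate at the bottling bench

ROBOT

A 6-joint arm with a two-finger parallel gripper is mounted at the origin on the work surface. World frame = base frame: x ahead of the robot, y to its left, z up, the work surface at z = 0. Lengths are in mm, angles in rad, forces in N, time in s.
With the tool pointing down it reaches from about 325 to 1000 mm from the base axis. Payload 5.1 kg.
Tool frame: the origin (TCP) lies midway between the tips of the shut fingers; the grasp point (between the pads) lies 19 mm behind it; z points along the fingers, y is the line along which they close (so a half turn about z gives the same grasp; the last joint's range is limited). The gripper opens to 85 mm and grips with 20 to 120 N. Pads are 22 mm wide; open, the fingers measure 114 mm over their backs; the gripper's body (76 mm by 85 mm) begins 54 mm behind the grasp point. The pads swing forward as they close: fully open they stand 13 mm farther back than shut.
Start: joints at [1.254, 0.124, 1.65, -0, 1.367, -0.083], TCP at [150.612, 632.298, 231.322] pointing down, gripper open.
Joint ranges: [-2.61, 2.61], [-1.02, 2.33], [0.03, 2.71], [-1.35, 4.49], [0.32, 2.68], [-2.91, 2.91]. Speed limits (rad/s): [2.57, 2.57, 3.14, 3.14, 3.14, 3.14].

INTERFACE

Orientations are given as a unit quaternion [w, x, y, z].
In Python, from station import status, imaging, env gives the robot as it stands. The module is installed in compiled form; this text tells all that it offers.
- The arm moves only by the tool move_arm, never from a script. Its argument "rows" is text: rows parted by semicolons, each of 7 numbers parted by spaces: the shift along the tool's x, y, z in units of 250 mm (1.0 is 250 mm), then the turn, a rotation vector about the tool's x, y, z in units of 90 degrees (1.0 is 90 degrees), then the closure, from -1 (fully open) to 1 (shut). In form: dx dy dz wx wy wz gripper; .... A call has 1 to 8 rows; each row is the pose to reach, as a shift and turn from the pose commanded when the call began, along the tool's axes at that moment; what a row does not reach only later rows make up. A row lasts 1/12 s, in which the tool goes at most 41.7 mm and 7.16 degrees, less where a joint would pass 70% of its speed; a pose out of reach is approached as far as the arm can. A call with a number of a shift or a turn outside -1 to 1 is refused whole. A call with a gripper value outside its range is refused whole. The fingers move at their own pace and stop on an object; "force" is the grip in N (left out, the last holds). Time passes only in rows, so rows that repeat a pose let the fingers close. It gives the time, the measured TCP pose, the force, the opening and the grip force at its end, in the units of the state.
- status.sense(): the state, without advancing time (a new reading comes with each control period).
- imaging.grab_frame(name): name is "scene" or "top"; returns (picture, depth): 400x640x3 uint8, blue, green, red; 400x640 float32, mm along the optical axis (not along the pixel's ray), 0 where there is no reading.
- imaging.get_calibration(name): a dict with "camera_matrix" (3x3 intrinsics, pixels), "view" (4x4, takes a point from world to camera coordinates). Camera axes: x right, y down, z forward; pixel columns grow to the right and rows downward; lengths in mm; the calibration is good to about 2 mm. A picture is of the moment at which its call begins. get_calibration takes no time and is no camera call.
- env.close_job(): hands the job in; it is judged then, once.
The state is a dict: "time": time; "joint_pos": joint angles; "joint_velocities": joint speeds; "effort": joint torques, N m; "position": TCP position; "tcp_rot": TCP orientation; "ft_force": force on the tool from outside, world axes, zero at the start; "wrist_torque": the same for the moment, N m; "width": opening from 0.0 (shut) to 1.0 (fully open); "gripper_force": force on a finger pad.
Only numpy, scipy, OpenCV 4.12 (cv2) and the standard library are available. Lean on these libraries where they do the work, as an engineer would, in place of code of your own. Each camera call takes 0.05 s, during which the arm holds its last target. There are 200 camera calls.

TASK

Pack the small black crate: the square green bottle (already in it, but standing in the way), the round amber bottle from the sloping drip cradle and the flat red cap tin must all stand upright in it side by side, each fully down on the crate floor. The row is a little longer than the room in front of the crate's sprung orange end board, so make room first, lean the last item in against the board to press it back, and be gentle: do not ram or drop anything into the crate or tip anything over. Leave the other things on the bench where they are.

Things in the scene. Friction and masses are not known exactly. Their poses are not given: they have to be found in the camera images.
- crate_floor (a point): Centre of the inner floor of the small black open crate fixed to the bench, 6 mm above the bench. Inside it is 182 mm long (x) and 70 mm wide (y), walls 6 mm thick with rims 74 mm above this point. z is up. An orange board stands across it near its -x end; the items go in one row along x, in any order, between this board and the +x wall (at x = +91 mm).
- end_board (a joint): Sprung orange end board in the crate, 66 mm wide, 8 mm thick, top edge 70 mm above the crate floor. Value in m: 0 at rest (inner face at x = -68 mm from crate_floor, leaving a row 159 mm long), up to 0.015 as it is pushed to -x against its spring (2 N at rest, 4 N at 7 mm, 6 N at 15 mm). The items are 166 mm long together, so the last one in must push it back.
- green_bottle: Square green glass bottle, about 0.4 kg, standing loose in the crate near its middle. Body 64 x 64 mm and 98 mm high with edges rounded 4 mm, shoulder up to 113 mm, then a round neck with white cap, 30 mm across, from 120 mm up to the top at 155 mm. Origin: centre of its underside; z points up along the bottle, x and y square to its sides.
- amber_bottle: Round amber glass bottle, about 0.36 kg, leaning in the cradle. 66 mm across up to 92 mm (foot edge bevelled 5 mm), shoulder up to 113 mm, then a round neck with yellow cap, 30 mm across, from 120 mm up to the top at 155 mm. Origin: centre of its underside; z points along the bottle from foot to cap.
- cap_tin: Flat red tin with a white band (bottle caps inside, closed), about 0.28 kg, standing on the bench: 36 mm thick (its x), 66 mm wide (its y), 130 mm high (z). Origin: centre of its underside. In the crate its 66 mm width goes across the crate.
- cradle: Blue and steel drip cradle, fixed, footprint 150 x 90 mm. It holds the amber bottle leaning 0.5 rad from upright, its neck towards the cradle's -x; steel plates embrace the bottle below (on the -x side, up to 85 mm along it) and at both sides (up to 52 mm along it), so the bottle comes out along its own axis. Origin: centre of the base at bench height, z up.
- jar: Clear jar with white lid, 68 mm across, 100 mm high, a bystander. Origin: centre of its underside.
- clear_bottle: Clear round bottle with blue cap, 66 mm across, 170 mm high, a bystander. Origin: centre of its underside.
- tape: Cardboard tape core lying flat, 90 mm across, 30 mm high, a bystander. Origin: centre of its underside.
- brush: Brush lying on the bench, a bystander. Origin: about its middle.
- cup: Blue mug, 80 mm across, 90 mm high, a bystander. Origin: centre of its underside.
- crate: The small black crate itself, 194 x 82 x 80 mm outside, fixed. Origin: centre of its underside, axes as at crate_floor.
Things that resemble listed ones, but are neither listed nor needed, are in the scene too. What is shaped like the cap_tin but turquoise is not meant.

How it is judged (in metres and radians):
At the end, for the whole second after the job is handed in: The green bottle, the amber bottle and the cap tin all stand inside the crate, undersides within 5 mm of its floor, within 0.08 rad of upright, at rest and released (z of green_bottle in the frame of crate_floor between -0.004 and 0.005 m and x of green_bottle in the frame of crate_floor between -0.091 and 0.091 m and y of green_bottle in the frame of crate_floor between -0.02 and 0.02 m and angle between each of green_bottle, amber_bottle, cap_tin's own z axis and vertical below 0.08 rad and linear speed of each of green_bottle, amber_bottle, cap_tin below 0.02 m/s and z of amber_bottle in the frame of crate_floor between -0.004 and 0.005 m and x of amber_bottle in the frame of crate_floor between -0.091 and 0.091 m and y of amber_bottle in the frame of crate_floor between -0.02 and 0.02 m and z of cap_tin in the frame of crate_floor between -0.004 and 0.005 m and x of cap_tin in the frame of crate_floor between -0.091 and 0.091 m and y of cap_tin in the frame of crate_floor between -0.02 and 0.02 m); the robot touches nothing.
It fails at once if an item is rammed or dropped against the crate or its neighbours (over 100 N) (contact force between any of green_bottle, amber_bottle, cap_tin and crate above 100 N or contact force between green_bottle and amber_bottle above 100 N or contact force between any of amber_bottle, green_bottle and cap_tin above 100 N).
It fails at once if a bottle or the tin is tipped over (angle between any of green_bottle, amber_bottle, cap_tin's own z axis and vertical above 1.2 rad).
It fails at once if a bystander is moved by more than 30 mm (distance of any of jar, clear_bottle, tape, brush, cup from where it was at the start of the episode above 0.03 m).
It also fails if it takes over 72 s, if anything falls off the work surface, if the arm or the gripper's body presses on something with over 40 N, if the wrist force passes 120 N, or if a joint passes its speed limit or range.

## Working session

There is one attempt and no reset: what is moved stays moved. The work goes in short steps, Python scripts to look and compute and a tool call to move; the robot and the scene stay as the last step left them, time stands still between calls to the robot, and variables do not carry over. Pictures are saved under pics/ and viewed, at most 10 in all, crops included, and the job is handed in when it is done.

Besides the shell and the picture viewer there is one more tool, called after "Emit:" as a command line: name --argument value ..., lists and objects as JSON in quotes. move_arm: Moves the arm, as the interface text tells. Its arguments: {"type":"object","properties":{"rows":{"type":"string"},"force":{"type":"number"}},"required":["rows"]}

```bash
mkdir -p pics; ls
cat > h.py <<'E'
import numpy as np, cv2
from station import status, imaging, env
def grab(n,save=None):
    p,d=imaging.grab_frame(n)
    if save: cv2.imwrite('pics/'+save,p)
    return p,d
def cloud(n,d):
    c=imaging.get_calibration(n);K=np.array(c['camera_matrix']);V=np.array(c['view'])
    v,u=np.mgrid[0:d.shape[0],0:d.shape[1]]
    P=np.stack([(u-K[0,2])/K[0,0]*d,(v-K[1,2])/K[1,1]*d,d],-1)
    W=(P-V[:3,3])@V[:3,:3]
    W[d<=0]=np.nan
    return W
E
python3 - <<'E'
from h import *
for n in('scene','top'):
    p,d=grab(n,n+'0.png'); np.savez(n+'0.npz',p=p,W=cloud(n,d))
    c=imaging.get_calibration(n);V=np.array(c['view']);print(n,(-V[:3,:3].T@V[:3,3]).round(),V[2,:3].round(2))
print(status.sense())
E
```

```text
pics
scene [1210. -662.  863.] [-0.52  0.5  -0.69]
top [ 393.  -55. 1248.] [ 0.17 -0.02 -0.99]
{'time': 0.1, 'joint_pos': array([ 1.25437510e+00,  1.24448118e-01,  1.65153145e+00, -1.51335872e-05,
        1.36748600e+00, -8.26074016e-02]), 'joint_velocities': array([ 8.22278066e-05, -5.37678989e-05, -6.58289260e-03,  2.91637504e-04,
       -1.58532553e-03, -6.45634558e-04]), 'effort': array([ 8.69636588e-04, -4.24929786e+01, -3.66654146e+01, -1.74729735e-04,
        4.05341940e-03,  1.81900276e-06]), 'position': array([150.4647728 , 631.78484156, 230.17414824]), 'tcp_rot': array([-1.78336736e-04,  1.16639220e-01,  9.93173910e-01, -9.19347779e-04]), 'ft_force': array([ 1.266285  , -0.78042056, -0.53970174]), 'wrist_torque': array([ 0.04771329, -0.08243852, -0.03264354]), 'gripper_force': 0.0, 'width': 0.9988985766674938}
```

View pics/scene0.png

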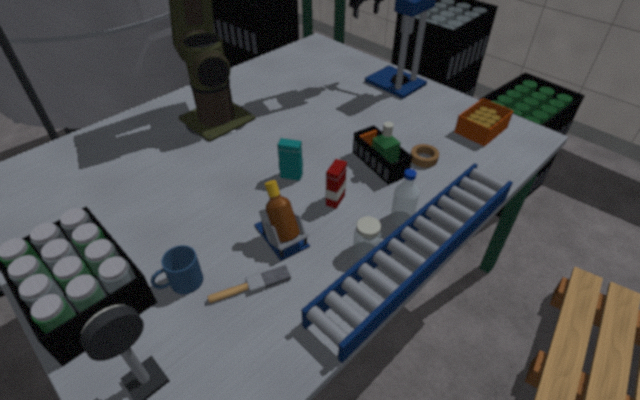

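View pics/top0.png

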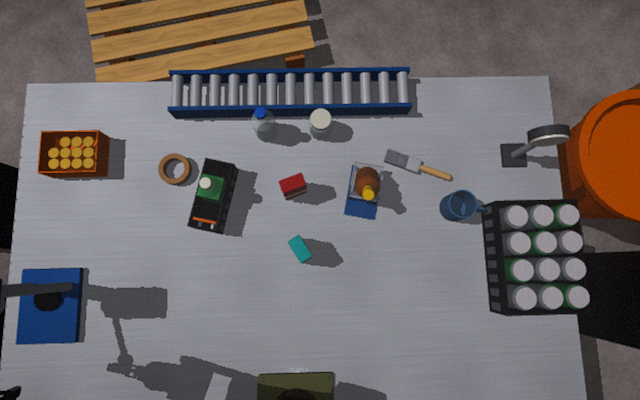

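The scene view shows the crate (380,153), the red tin (337,183), the turquoise tin (290,158), the amber bottle in its cradle (283,220), the jar (368,235) and the clear bottle (405,195). In the top view the crate is at (213,195) with its orange board at (205,222), on the robot side. The green bottle's cap is at (205,183).

Tin candidates in the top view are red (293,186) and turquoise (300,249). The red one matches the description.

```bash
cat > m.py <<'E'
from h import *
def load(n): z=np.load(n+'0.npz'); return z['p'],z['W']
def rect(pts):
    r=cv2.minAreaRect(pts[:,:2].astype(np.float32)); return np.round(r[0],1),np.round(r[1],1),round(r[2],1)
for n in('top','scene'):
    p,W=load(n);hsv=cv2.cvtColor(p,cv2.COLOR_BGR2HSV);H,S,Vv=[hsv[...,i].astype(int) for i in range(3)]
    x,y,z=W[...,0],W[...,1],W[...,2]
    print(n)
    def roi(m,zl,zh,c,r):
        k=m&(z>zl)&(z<zh)&(np.hypot(x-c[0],y-c[1])<r); return W[k]
    s=W[(abs(z)<20)&(x>300)&(x<800)&(S<40)&(Vv>110)&(abs(y)<300)];print('bench z',np.median(s[:,2]))
    np.set_printoptions(suppress=True,precision=1)
    red=(S>120)&((H<6)|(H>174)); 
    def big(m):
        m=(m&np.isfinite(z)&(abs(y)<500)&(x>200)&(x<900)).astype(np.uint8);l,L,st,c=cv2.connectedComponentsWithStats(m)
        i=1+np.argmax(st[1:,4]);return (L==i),c[i],st[i]
    for nm,m in(('redtin',red),('green',(S>80)&(H>50)&(H<80)&(z>40)&(y>200)),('amber',(S>100)&(H>6)&(H<18)&(z>30)&(abs(y)<130)&(Vv<190)),('yellow',(S>120)&(H>=20)&(H<32)&(z>90)&(abs(y)<150)),('orange',(S>120)&(H>5)&(H<20)&(z>45)&(z<90)&(y>150)&(y<350))):
        k,c,st=big(m);P=W[k];print(nm,c,len(P),'med',np.median(P,0),'p95',np.percentile(P,97,axis=0),'p3',np.percentile(P,3,axis=0),rect(P))
    P=W[red&(z>115)&(z<145)&(abs(y)<250)&(x>300)&(x<800)];print('tintop',len(P),rect(P),np.median(P,0))
    k=(Vv<70)&(z>60)&(z<95)&(y>150)&(y<420)&(x>400)&(x<800);P=W[k];print('rim',len(P),rect(P),np.median(P,0))
    k=(z>140)&(z<185)&(y>150)&(y<420)&(x>400)&(x<800);P=W[k];print('gcap',len(P),rect(P),np.median(P,0))
    k=(H>100)&(H<125)&(S>120)&(z>5)&(z<60)&(abs(y)<200)&(x>400)&(x<800);P=W[k];print('cradle',len(P),rect(P),np.median(P,0))
E
python3 m.py
python3 -c "
import cv2
p=cv2.imread('pics/top0.png')[140:250,170:400]
cv2.imwrite('pics/c1.png',cv2.resize(p,None,fx=3.4,fy=3.4,interpolation=cv2.INTER_CUBIC))"
```

```text
top
bench z -0.06594911412864357
redtin [292.  182.8] 325 med [603.8  -6.1 129.4] p95 [625.4  23.1 134.3] p3 [583.  -35.1 125.1] (array([617.2,  -4.7]), array([60.2, 70.3]), 20.3)
green [207.  189.2] 250 med [588.2 220.4 107. ] p95 [636.9 248.  122.2] p3 [571.9 200.8  86.7] (array([609.4, 221.6]), array([53.1, 75.6]), 81.5)Traceback (most recent call last):
  File "m.py", line 18, in <module>
    k,c,st=big(m);P=W[k];print(nm,c,len(P),'med',np.median(P,0),'p95',np.percentile(P,97,axis=0),'p3',np.percentile(P,3,axis=0),rect(P))
           ~~~^^^
  File "m.py", line 16, in big
    i=1+np.argmax(st[1:,4]);return (L==i),c[i],st[i]
        ~~~~~~~~~^^^^^^^^^^
    return _wrapfunc(a, 'argmax', axis=axis, out=out, **kwds)
    return bound(*args, **kwds)
ValueError: attempt to get argmax of an empty sequence
```

View pics/c1.png

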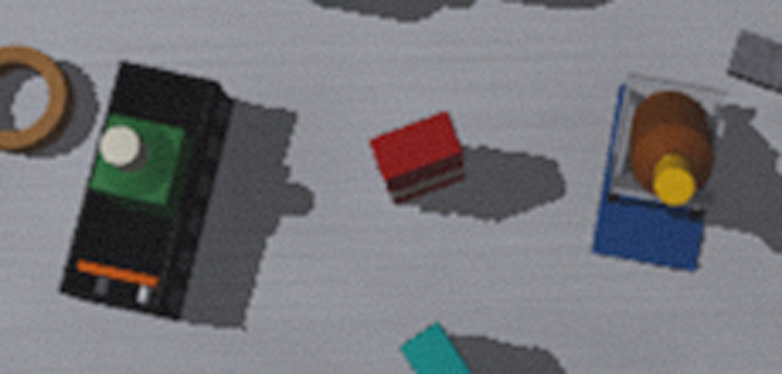

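The crop shows the red tin's top as a pure red face (416,150 in the crop), clearly apart from the turquoise one. The amber bottle leans towards the robot, with its yellow cap at (675,185). The green bottle stands near the middle of the crate. I'll relax the masks.

```bash
sed -i "s/i=1+np.argmax/if l<2: return m>0,c[0],st[0]\n        i=1+np.argmax/; s/    for nm,m in/    for nm,m in/; s/(S>100)&(H>6)&(H<18)&(z>30)&(abs(y)<130)&(Vv<190)/(S>100)\&(H>=4)\&(H<19)\&(z>30)\&(y<-50)\&(y>-260)/; s/(abs(y)<150)),/(y<-50)\&(y>-260)),/; s/P=W\[k\];print(nm/P=W[k]\n        if len(P)<9: print(nm,'none'); continue\n        print(nm/; s/(abs(y)<200)&(x>400)/(y<-50)\&(y>-300)\&(x>400)/" m.py; python3 m.py
```

```text
top
bench z -0.06594911412864357
redtin [292.  182.8] 325 med [603.8  -6.1 129.4] p95 [625.4  23.1 134.3] p3 [583.  -35.1 125.1] (array([617.2,  -4.7]), array([60.2, 70.3]), 20.3)
green [207.  189.2] 250 med [588.2 220.4 107. ] p95 [636.9 248.  122.2] p3 [571.9 200.8  86.7] (array([609.4, 221.6]), array([53.1, 75.6]), 81.5)
amber [366.5 179.7] 470 med [ 608.9 -204.5  123.9] p95 [ 654.6 -178.   138.4] p3 [ 576.3 -234.2   58.6] (array([ 608.2, -211.1]), array([ 68.7, 105.4]), 75.7)
yellow [367.6 192.8] 138 med [ 566.6 -200.   166.5] p95 [ 587.8 -187.5  174.6] p3 [ 551.7 -213.   147.5] (array([ 570.4, -201.7]), array([29.2, 41.5]), 71.3)
orange [203.5 220.2] 72 med [516.5 236.   75.6] p95 [526.6 269.   80.1] p3 [507.9 206.1  63.9] (array([516.6, 238.6]), array([68. ,  9.7]), 73.3)
tintop 322 (array([604.8,  -5.5]), array([36.2, 63.1]), 19.4) [603.7  -6.  129.5]
rim 629 (array([585.6, 218.7]), array([ 81.4, 193.4]), 76.8) [576.  197.2  77.3]
gcap 125 (array([602.2, 215.6]), array([27.5, 28.1]), 4.6) [602.1 214.  160.4]
cradle 332 (array([ 593.2, -206.3]), array([ 86.9, 140.2]), 78.5) [ 5
[... 442 characters left out ...]
8   54.2] (array([ 623.4, -213.1]), array([58.6, 78.8]), 86.4)
yellow [272.  188.1] 174 med [ 578.7 -205.7  160.9] p95 [ 590.  -191.2  174.6] p3 [ 558.9 -215.8  142.9] (array([ 572.9, -202.9]), array([39.3, 27.2]), 2.5)
orange [368.3 135.2] 168 med [520.1 238.9  69.4] p95 [564.2 271.7  82.9] p3 [495.8 187.8  49.3] (array([523.3, 221.3]), array([ 54.1, 113.6]), 26.8)
tintop 248 (array([608.4,  -4.2]), array([32.2, 68.7]), 19.4) [611.9 -12.2 130.1]
rim 804 (array([587. , 217.2]), array([ 85.7, 198.3]), 77.4) [627.3 193.8  74.9]
gcap 108 (array([606. , 212.6]), array([27.4, 31.4]), 68.0) [608.8 207.3 158.1]
cradle 284 (array([ 608.3, -237.9]), array([162.3,  74.4]), 15.6) [ 654.8 -231.     7.1]
```

Run:
```python
from h import *
np.set_printoptions(suppress=True,precision=0)
for n in('top','scene'):
    W=np.load(n+'0.npz')['W'].reshape(-1,3);W=W[np.isfinite(W).all(1)]
    for zl,zh in((60,200),(200,800)):
        P=W[(W[:,2]>zl)&(W[:,2]<zh)&(W[:,1]>300)&(W[:,1]<900)&(W[:,0]>0)&(W[:,0]<900)]
        print(n,zl,len(P))
        if len(P):
            H,a,b=np.histogram2d(P[:,0],P[:,1],bins=[range(0,901,100),range(300,901,100)]);print(H)
```

```text
top 60 1191
[[  0.   0.   0.   0.   0.   0.]
 [  0.   0.   0.   0.   0.   0.]
 [  0.   0.   0.   0.   0.   0.]
 [  0.   0.   0. 330.  42.   0.]
 [  0.   0.   0.   0.   0.   0.]
 [  0.   0.   0.   0.   0.   0.]
 [  0.   0.  85. 121.   3.   0.]
 [  0.   0. 155. 215.   5.   0.]
 [235.   0.   0.   0.   0.   0.]]
top 200 589
[[  0.   0.   0.   0.   0.   0.]
 [  0.   0. 210.   0.   0.   0.]
 [  0.   0.   0.   0.   0.   0.]
 [  0.   0.  11. 368.   0.   0.]
 [  0.   0.   0.   0.   0.   0.]
 [  0.   0.   0.   0.   0.   0.]
 [  0.   0.   0.   0.   0.   0.]
 [  0.   0.   0.   0.   0.   0.]
 [  0.   0.   0.   0.   0.   0.]]
scene 60 1061
[[  0.   0.   0.   0.   0.   0.]
 [  0.   0.   0.   0.   0.   0.]
 [  0.   0.   0.   0.   0.   0.]
 [  0.   0.   0. 230. 212.   0.]
 [  0.   0.   0.   0.   0.   0.]
 [  0.   0.   0.   0.   0.   0.]
 [  0.   0.  65.  77.   2.   0.]
 [  0.   0. 143. 152.   1.   0.]
 [179.   0.   0.   0.   0.   0.]]
scene 200 1200
[[  0.   0.   0.   0.   0.   0.]
 [  0.   0. 146.  83.   0.   0.]
 [  0.   0.   0.   3.   0.   0.]
 [  0.   0. 156. 605. 207.   0.]
 [  0.   0.   0.   0.   0.   0.]
 [  0.   0.   0.   0.   0.   0.]
 [  0.   0.   0.   0.   0.   0.]
 [  0.   0.   0.   0.   0.   0.]
 [  0.   0.   0.   0.   0.   0.]]
```

Emit:
move_arm --rows "-0.6 -0.8 0 0 0 0 -1;-0.6 -0.8 0 0 0 0 -1;-0.6 -0.8 0 0 0 0 -1;-0.6 -0.8 0 0 0 0 -1;-0.6 -0.8 0 0 0 0 -1;-0.6 -0.8 0 0 0 0 -1;-0.6 -0.8 0 0 0 0 -1"

```text
time: 0.68
position: [251.8, 398.0, 230.4]
tcp_rot: [0.0, 0.119, 0.993, -0.001]
ft_force: [-0.6, 0.8, -0.1]
width: 1.0
gripper_force: 0.0
```

Emit:
move_arm --rows "-0.77 -0.2 0 0 0 0 -1;-0.77 -0.2 0 0 0 0 -1;-0.77 -0.2 0 0 0 0 -1;-0.77 -0.2 0 0 0 0 -1;-0.77 -0.2 0 0 0 0 -1;-0.77 -0.2 0 0 0 0 -1"

```text
time: 1.18
position: [429.8, 307.1, 230.9]
tcp_rot: [0.001, 0.119, 0.993, -0.001]
ft_force: [-0.0, 0.8, 0.6]
width: 1.0
gripper_force: 0.0
```

Emit:
move_arm --rows "-0.77 -0.2 0 0 0 0 -1;-0.77 -0.2 0 0 0 0 -1;-0.77 -0.2 0 0 0 0 -1;-0.77 -0.2 0 0 0 0 -1;-0.77 -0.2 0 0 0 0 -1;-0.77 -0.2 0 0 0 0 -1;-0.77 -0.2 0 0 0 0 -1"

```text
time: 1.77
position: [602.1, 215.9, 230.1]
tcp_rot: [-0.001, 0.118, 0.993, -0.0]
ft_force: [-0.5, -0.2, 0.2]
width: 0.999
gripper_force: 0.0
```

Emit:
move_arm --rows "0 0 0.15 0 0 0 -1;0 0 0.28 0 0 0 -1;0 0 0.36 0 0 0 -1;0 0 0.41 0 0 0 -1;0 0 0.41 0 0 0 1;0 0 0.41 0 0 0 1;0 0 0.41 0 0 0 1;0 0 0.41 0 0 0 1" --force 40

```text
time: 2.43
position: [602.8, 217.2, 131.5]
tcp_rot: [0.002, 0.116, 0.993, 0.001]
ft_force: [0.2, 0.8, -0.1]
width: 0.453
gripper_force: 0.0
```

Emit:
move_arm --rows "0 0 0 0 0 0 1;0 0 0 0 0 0 1;0 0 0 0 0 0 1;0 0 0 0 0 0 1"

```text
time: 2.77
position: [602.9, 217.0, 131.5]
tcp_rot: [0.002, 0.117, 0.993, 0.001]
ft_force: [-0.5, 0.5, 6.2]
width: 0.336
gripper_force: 40.6
```

Emit:
move_arm --rows "0 0 -0.016 0 0 0 1;0 0 -0.02 0 0 0 1;0 0 -0.02 0 0 0 1;0 0 -0.02 0 0 0 1"

```text
time: 3.1
position: [600.8, 216.2, 132.7]
tcp_rot: [-0.001, 0.117, 0.993, -0.0]
ft_force: [-0.3, 0.2, -4.0]
width: 0.335
gripper_force: 39.8
```

Emit:
move_arm --rows "-0.04 0 0 0 0 0 1;-0.08 0 0 0 0 0 1;-0.12 0 0 0 0 0 1;-0.14 0 0 0 0 0 1;-0.14 0 0 0 0 0 1"

```text
time: 3.52
position: [637.3, 207.8, 133.8]
tcp_rot: [0.0, 0.117, 0.993, 0.0]
ft_force: [-0.3, -0.3, -4.1]
width: 0.342
gripper_force: 39.9
```

Emit:
move_arm --rows "0 0.008 0 0 0 0 1;0 0.012 0 0 0 0 1;0 0.012 0 0 0 0 1"

```text
time: 3.77
position: [636.0, 211.7, 133.7]
tcp_rot: [-0.0, 0.116, 0.993, 0.0]
ft_force: [0.4, 0.1, -2.9]
width: 0.337
gripper_force: 39.9
```

Emit:
move_arm --rows "0 -0.012 0 0 0 0 1;0 -0.024 0 0 0 0 1;0 -0.024 0 0 0 0 1"

```text
time: 4.02
position: [634.7, 205.9, 134.0]
tcp_rot: [0.0, 0.117, 0.993, 0.001]
ft_force: [-0.3, 3.4, -4.2]
width: 0.339
gripper_force: 40.1
```

Emit:
move_arm --rows "0 0.02 0 0 0 0 1;0 0.028 0 0 0 0 1;0 0.028 0 0 0 0 1;0 0.028 0 0 0 0 1"

```text
time: 4.35
position: [636.5, 212.1, 133.8]
tcp_rot: [-0.0, 0.116, 0.993, -0.0]
ft_force: [-0.9, -0.7, -2.8]
width: 0.336
gripper_force: 40.3
```

Emit:
move_arm --rows "0 0.004 0 0 0 0 1;0 0.004 0 0 0 0 1;0 0.004 0 0 0 0 1"

```text
time: 4.6
position: [636.6, 212.4, 133.8]
tcp_rot: [-0.0, 0.117, 0.993, -0.001]
ft_force: [-1.2, -5.3, -1.6]
width: 0.344
gripper_force: 40.4
```

```bash
cat > s.py <<'E'
from h import *
s=status.sense();q=s['tcp_rot']
from scipy.spatial.transform import Rotation as R
M=R.from_quat([q[1],q[2],q[3],q[0]]).as_matrix()
np.set_printoptions(suppress=True,precision=2)
c=np.array([586,218,6]);a=np.deg2rad(-13.3);X=np.array([np.cos(a),np.sin(a)]);Y=np.array([-X[1],X[0]])
d=s['position'][:2]-c[:2]
print(s['time'],s['position'],'crate',d@X,d@Y,'toolx',M[:,0],'tooly',M[:,1],'z',M[:,2],'f tool',M.T@s['ft_force'],'tq',s['wrist_torque'])
E
python3 s.py
```

```text
4.6 [636.65 212.37 133.79] crate 50.58640992380081 6.169169911618832 toolx [-0.97  0.23  0.  ] tooly [ 0.23  0.97 -0.  ] z [-0. -0. -1.] f tool [-0.09 -5.46  1.61] tq [-1.04  0.3   0.11]
```

Emit:
move_arm --rows "-0.01 -0.016 0 0 0 0 1;-0.024 -0.016 0 0 0 0 1;-0.024 -0.016 0 0 0 0 1;-0.024 -0.016 0 0 0 0 1"

```text
time: 4.93
position: [642.0, 208.3, 133.8]
tcp_rot: [0.0, 0.117, 0.993, 0.001]
ft_force: [-0.0, 0.9, -3.7]
width: 0.337
gripper_force: 40.2
```

Emit:
move_arm --rows "-0.006 0 0 0 0 0 1;-0.006 0 0 0 0 0 1;-0.006 0 0 0 0 0 1"

```text
time: 5.18
position: [643.1, 207.9, 133.7]
tcp_rot: [-0.0, 0.117, 0.993, 0.0]
ft_force: [-0.5, 0.7, -3.6]
width: 0.337
gripper_force: 40.3
```

```bash
sed -i 's/586,218,6/586.5,220,6/' s.py; python3 s.py
```

```text
5.1833 [643.1  207.87 133.69] crate 57.87212948038051 1.2167147317057885 toolx [-0.97  0.23  0.  ] tooly [0.23 0.97 0.  ] z [-0.  0. -1.] f tool [0.64 0.57 3.65] tq [-0.01 -0.   -0.03]
```

Emit:
move_arm --rows "-0.005 -0.002 0 0 0 0 1;-0.005 -0.002 0 0 0 0 1;-0.005 -0.002 0 0 0 0 1"

```text
time: 5.43
position: [643.7, 207.3, 133.7]
tcp_rot: [-0.001, 0.117, 0.993, 0.0]
ft_force: [-3.3, 1.5, -3.1]
width: 0.337
gripper_force: 40.3
```

Emit:
move_arm --rows "-0.005 0 0 0 0 0 1;-0.005 0 0 0 0 0 1;-0.005 0 0 0 0 0 1"

```text
time: 5.68
position: [644.3, 207.1, 133.7]
tcp_rot: [-0.002, 0.117, 0.993, 0.0]
ft_force: [-4.6, 2.1, -0.6]
width: 0.336
gripper_force: 40.4
```

```bash
python3 s.py
```

```text
5.6833 [644.3  207.09 133.68] crate 59.221279561869466 0.7303969449966078 toolx [-0.97  0.23  0.  ] tooly [ 0.23  0.97 -0.  ] z [-0.  0. -1.] f tool [4.92 1.03 0.63] tq [0.47 1.09 0.06]
```

Emit:
move_arm --rows "0.003 0 0.006 0 0 0 1;0.003 0 0.012 0 0 0 1;0.003 0 0.012 0 0 0 1"

```text
time: 5.93
position: [643.9, 207.1, 132.0]
tcp_rot: [-0.001, 0.116, 0.993, -0.0]
ft_force: [-6.9, 1.8, 3.2]
width: 0.335
gripper_force: 41.0
```

Emit:
move_arm --rows "0 0 0.006 0 0 0 1;0 0 0.006 0 0 0 1;0 0 0.006 0 0 0 1"

```text
time: 6.18
position: [644.0, 207.1, 132.0]
tcp_rot: [-0.001, 0.116, 0.993, -0.0]
ft_force: [-10.5, -0.5, 8.2]
width: 0.338
gripper_force: 41.6
```

Emit:
move_arm --rows "0 0 0 0 0 0 0;0 0 0 0 0 0 -1;0 0 0 0 0 0 -1;0 0 -0.02 0 0 0 -1;0 0 -0.15 0 0 0 -1;0 0 -0.3 0 0 0 -1;0 0 -0.4 0 0 0 -1"

```text
time: 6.77
position: [645.8, 206.8, 232.9]
tcp_rot: [0.002, 0.117, 0.993, 0.0]
ft_force: [1.2, -0.4, 0.6]
width: 1.0
gripper_force: 0.0
```

Emit:
move_arm --rows "-0.044 -0.862 0 0 0 -0.363 -1;-0.044 -0.862 0 0 0 -0.363 -1;-0.044 -0.862 0 0 0 -0.363 -1;-0.044 -0.862 0 0 0 -0.363 -1;-0.044 -0.862 0 0 0 -0.363 -1;-0.044 -0.862 0 0 0 -0.363 -1;-0.044 -0.862 0 0 0 -0.363 -1;-0.044 -0.862 0 0 0 -0.363 -1"

```text
time: 7.43
position: [605.8, -5.9, 229.9]
tcp_rot: [0.001, -0.166, 0.986, 0.0]
ft_force: [-0.8, 0.3, 0.1]
width: 1.002
gripper_force: 0.0
```

```bash
cat > look.py <<'E'
import sys; from h import *
out=[]
for n,(a,b,c,d) in(('top',(140,260,170,330)),('scene',(100,220,300,460))):
    p,dd=grab(n); np.savez(n+'0.npz',p=p,W=cloud(n,dd)); out.append(cv2.resize(p[a:b,c:d],None,fx=2.5,fy=2.5,interpolation=cv2.INTER_CUBIC))
cv2.imwrite('pics/'+sys.argv[1],np.hstack(out))
E
python3 look.py l1.png; python3 s.py; python3 m.py | egrep 'top|scene|tin|gcap|rim'
```

```text
7.5333 [605.88  -4.49 229.55] crate 70.50050693541708 -214.01549254165545 toolx [-0.94 -0.33 -0.  ] tooly [-0.33  0.94  0.  ] z [ 0.  0. -1.] f tool [0.26 0.55 0.27] tq [ 0.02 -0.03 -0.01]
top
redtin [291.2 184. ] 279 med [598.4  -5.8 129.9] p95 [619.1  23.1 370.4] p3 [566.9 -30.  101.2] (array([571.9,  -5.2]), array([106.2,  59.8]), 5.3)
tintop 242 (array([615.7, -99.8]), array([ 40.3, 256. ]), 6.9) [601.2  -3.2 129.8]
rim 559 (array([586.2, 218.9]), array([ 81.8, 193.5]), 76.6) [582.4 195.1  77.7]
gcap 125 (array([641.5, 206.2]), array([28.3, 27.2]), 42.9) [640.8 204.8 160. ]
scene
redtin [335.8 175. ] 455 med [617.6 -20.6 118. ] p95 [631.2  20.5 133. ] p3 [593.7 -38.9  71.6] (array([608.9,  -6.1]), array([31.6, 68.9]), 19.9)
tintop 243 (array([608.7,  -5.6]), array([31.5, 67.8]), 19.9) [613.2 -13.  130.3]
rim 712 (array([588. , 217.3]), array([ 83.8, 195.2]), 77.1) [616.1 190.2  76.3]
gcap 111 (array([644. , 203.8]), array([29.3, 31.8]), 46.2) [646.6 199.8 159.5]
```

View pics/l1.png

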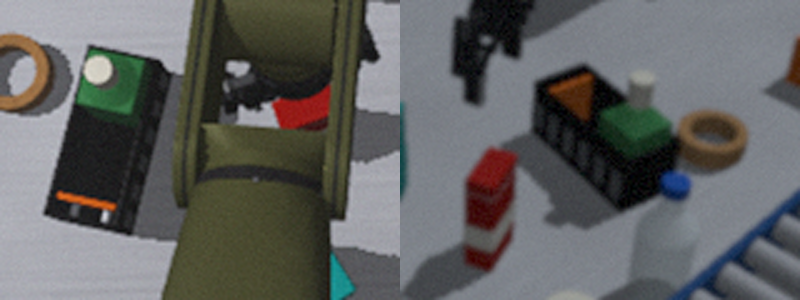

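The green bottle stands upright at the +x wall (cap at 98,70 in the left crop), and the red tin is below the gripper. Descending on the tin.

Emit:
move_arm --rows "0 0 0.16 0 0 0 -1;0 0 0.3 0 0 0 -1;0 0 0.4 0 0 0 -1;0 0 0.48 0 0 0 -1;0 0 0.53 0 0 0 -1;0 0 0.55 0 0 0 -1;0 0 0.55 0 0 0 1;0 0 0.55 0 0 0 1" --force 40

```text
time: 8.2
position: [606.5, -4.8, 93.1]
tcp_rot: [0.001, -0.168, 0.986, -0.0]
ft_force: [0.6, -0.3, -2.3]
width: 0.771
gripper_force: 46.7
```

Emit:
move_arm --rows "0 0 0 0 0 0 1;0 0 0 0 0 0 1;0 0 0 0 0 0 1;0 0 0 0 0 0 1;0 0 0 0 0 0 1"

```text
time: 8.62
position: [606.2, -5.4, 92.9]
tcp_rot: [0.001, -0.167, 0.986, -0.0]
ft_force: [-0.7, 1.0, 1.3]
width: 0.768
gripper_force: 47.0
```

Emit:
move_arm --rows "0 0 -0.02 0 0 0 1;0 0 -0.1 0 0 0 1;0 0 -0.25 0 0 0 1;0 0 -0.4 0 0 0 1;0 0 -0.45 0 0 0 1;0 0 -0.45 0 0 0 1"

```text
time: 9.12
position: [608.1, -5.8, 209.5]
tcp_rot: [0.004, -0.167, 0.986, -0.001]
ft_force: [-0.4, 0.7, -3.9]
width: 0.767
gripper_force: 47.0
```

Emit:
move_arm --rows "-0.04 0.14 0 0 0 0.06 1;-0.08 0.3 0 0 0 0.12 1;-0.12 0.46 0 0 0 0.18 1;-0.16 0.6 0 0 0 0.24 1;-0.2 0.74 0 0 0 0.3 1;-0.237 0.84 0 0 0 0.36 1;-0.237 0.872 0 0 0 0.36 1;-0.237 0.872 0 0 0 0.36 1"

```text
time: 9.78
position: [587.3, 221.5, 200.6]
tcp_rot: [-0.003, 0.112, 0.994, -0.001]
ft_force: [0.2, -0.4, -5.2]
width: 0.761
gripper_force: 47.8
```

```bash
sed -i 's/586.5,220,6/586.3,220.8,6/;s/-13.3/-13.2/' s.py; python3 s.py
```

```text
9.7833 [587.34 221.46 200.6 ] crate 0.8568022581633892 0.8839579194549333 toolx [-0.97  0.22  0.  ] tooly [ 0.22  0.97 -0.  ] z [-0.01 -0.   -1.  ] f tool [-0.3  -0.34  5.23] tq [-0.07  0.06 -0.01]
```

Emit:
move_arm --rows "-0.008 0 0 0 0 0 1;-0.008 0 0 0 0 0 1;-0.008 0 0 0 0 0 1"

```text
time: 10.03
position: [591.5, 217.9, 203.5]
tcp_rot: [-0.001, 0.115, 0.993, -0.0]
ft_force: [-0.3, 0.6, -3.5]
width: 0.764
gripper_force: 47.8
```

```bash
python3 s.py; python3 look.py l2.png
```

```text
10.0333 [591.48 217.87 203.46] crate 5.716013026817134 -1.6720486374297716 toolx [-0.97  0.23  0.  ] tooly [ 0.23  0.97 -0.  ] z [-0. -0. -1.] f tool [0.39 0.56 3.54] tq [0.01 0.02 0.04]
```

View pics/l2.png

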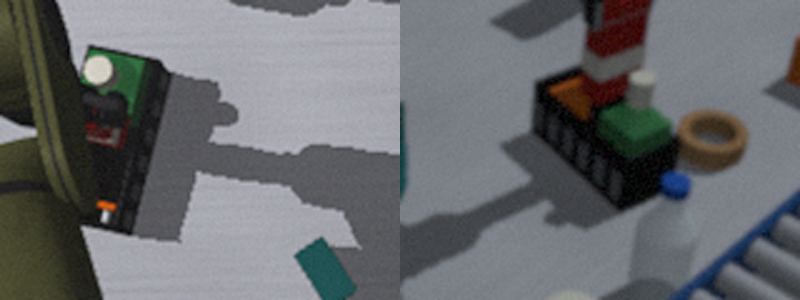

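The tin hangs over the crate between the green bottle and the board. I'll correct y and lower it to just above the rim.

Emit:
move_arm --rows "0.004 0.007 0.04 0 0 0 1;0.004 0.007 0.08 0 0 0 1;0.004 0.007 0.09 0 0 0 1;0.004 0.007 0.09 0 0 0 1"

```text
time: 10.47
position: [589.5, 220.9, 179.2]
tcp_rot: [-0.002, 0.114, 0.993, -0.001]
ft_force: [-0.1, 0.4, -3.6]
width: 0.763
gripper_force: 47.7
```

```bash
python3 s.py
```

```text
10.4667 [589.54 220.89 179.22] crate 3.1304866471692274 0.8316631488427148 toolx [-0.97  0.23  0.  ] tooly [ 0.23  0.97 -0.  ] z [-0. -0. -1.] f tool [0.13 0.37 3.63] tq [ 0.    0.04 -0.04]
```

Emit:
move_arm --rows "0 -0.002 0.01 0 0 0 1;0 -0.002 0.03 0 0 0 1;0 -0.002 0.05 0 0 0 1;0 -0.002 0.06 0 0 0 1;0 -0.002 0.06 0 0 0 1"

```text
time: 10.88
position: [590.2, 220.8, 165.7]
tcp_rot: [-0.001, 0.114, 0.993, -0.0]
ft_force: [-1.1, 0.1, -4.2]
width: 0.764
gripper_force: 47.8
```

```bash
python3 s.py
```

```text
10.8833 [590.15 220.77 165.68] crate 3.757562528675669 0.8526950312140533 toolx [-0.97  0.23  0.  ] tooly [ 0.23  0.97 -0.  ] z [-0. -0. -1.] f tool [ 1.11 -0.13  4.2 ] tq [0.01 0.02 0.01]
```

Emit:
move_arm --rows "0 0 0.04 0 0 0 1;0 0 0.08 0 0 0 1;0 0 0.12 0 0 0 1;0 0 0.12 0 0 0 1"

```text
time: 11.22
position: [588.7, 220.4, 132.9]
tcp_rot: [-0.003, 0.114, 0.993, -0.001]
ft_force: [-0.5, -1.1, -4.9]
width: 0.768
gripper_force: 47.6
```

Emit:
move_arm --rows "0 0 0.04 0 0 0 1;0 0 0.08 0 0 0 1;0 0 0.11 0 0 0 1;0 0 0.12 0 0 0 1;0 0 0.12 0 0 0 1"

```text
time: 11.63
position: [589.9, 220.7, 105.2]
tcp_rot: [-0.001, 0.114, 0.993, -0.0]
ft_force: [-0.5, 0.5, -3.4]
width: 0.767
gripper_force: 47.7
```

```bash
python3 s.py
```

```text
11.6333 [589.89 220.69 105.21] crate 3.5156829534908387 0.7148770184363236 toolx [-0.97  0.23  0.  ] tooly [ 0.23  0.97 -0.  ] z [-0. -0. -1.] f tool [0.59 0.37 3.4 ] tq [ 0.05  0.04 -0.01]
```

Emit:
move_arm --rows "-0.01 -0.002 0.01 0 0 0 1;-0.018 -0.002 0.012 0 0 0 1;-0.018 -0.002 0.012 0 0 0 1"

```text
time: 11.88
position: [595.6, 219.3, 104.2]
tcp_rot: [0.0, 0.114, 0.993, 0.0]
ft_force: [-0.6, -0.6, -4.1]
width: 0.766
gripper_force: 47.8
```

Emit:
move_arm --rows "-0.006 0 0 0 0 0 1;-0.006 0 0 0 0 0 1;-0.006 0 0 0 0 0 1"

```text
time: 12.13
position: [596.3, 219.2, 104.1]
tcp_rot: [-0.0, 0.114, 0.993, 0.0]
ft_force: [-1.7, 0.3, -2.5]
width: 0.768
gripper_force: 47.8
```

```bash
python3 s.py
```

```text
12.1333 [596.29 219.17 104.1 ] crate 10.10183874685538 0.6987241829747337 toolx [-0.97  0.23  0.  ] tooly [0.23 0.97 0.  ] z [-0.  0. -1.] f tool [ 1.72 -0.07  2.46] tq [ 0.05  0.42 -0.02]
```

Emit:
move_arm --rows "-0.004 0 0 0 0 0 1;-0.004 0 0.01 0 0 0 1;-0.004 0 0.016 0 0 0 1;-0.004 0 0.016 0 0 0 1"

```text
time: 12.47
position: [596.3, 219.1, 99.3]
tcp_rot: [-0.001, 0.114, 0.993, -0.0]
ft_force: [-4.2, 1.6, -2.2]
width: 0.766
gripper_force: 48.0
```

Emit:
move_arm --rows "0 0 0.006 0 0 0 1;0 0 0.006 0 0 0 1;0 0 0.006 0 0 0 1"

```text
time: 12.72
position: [596.4, 219.2, 99.0]
tcp_rot: [-0.001, 0.114, 0.993, -0.0]
ft_force: [-7.5, 1.1, 2.4]
width: 0.765
gripper_force: 48.3
```

```bash
python3 s.py
```

```text
12.7167 [596.44 219.19  99.02] crate 10.243005382771731 0.7451333875263411 toolx [-0.97  0.23  0.  ] tooly [ 0.23  0.97 -0.  ] z [-0.  0. -1.] f tool [ 7.56 -0.6  -2.36] tq [ 0.01  1.32 -0.15]
```

Emit:
move_arm --rows "0 0 0 0 0 0 0;0 0 0 0 0 0 -1;0 0 0 0 0 0 -1;0 0 -0.05 0 0 0 -1;0 0 -0.2 0 0 0 -1;0 0 -0.35 0 0 0 -1;0 0 -0.5 0 0 0 -1;0 0 -0.5 0 0 0 -1"

```text
time: 13.38
position: [602.7, 220.0, 236.2]
tcp_rot: [0.009, 0.114, 0.993, 0.003]
ft_force: [1.2, -0.2, 2.1]
width: 1.002
gripper_force: 0.0
```

```bash
python3 look.py l3.png
cat > fit.py <<'E'
from h import *
from scipy.optimize import least_squares
B=[];C=[];cr=[]
np.set_printoptions(suppress=True,precision=2)
for n in('top','scene'):
    z0=np.load(n+'0.npz');p,W=z0['p'],z0['W'];h=cv2.cvtColor(p,cv2.COLOR_BGR2HSV).astype(int);H,S=h[...,0],h[...,1]
    r=(W[...,1]<-140)&(W[...,1]>-280)&(W[...,0]>480)&(W[...,0]<720)
    er=lambda m:cv2.erode(m.astype(np.uint8),np.ones((3,3)))>0
    c=W[er(r&(S>120)&(H>=20)&(H<32)&(W[...,2]>120))];b=W[er(r&(S>100)&(H>=4)&(H<19)&(W[...,2]>30))]
    print(n,len(c),len(b));C.append(c);B.append(b)
def res(q,Bs,Cs,w=1):
    x,y,psi=q;u=np.array([np.sin(.5)*np.cos(psi),np.sin(.5)*np.sin(psi),np.cos(.5)])
    o=np.array([x,y,140.]);out=[]
    f=lambda P:(np.linalg.norm(np.cross(P-o,u),axis=1),(P-o)@u)
    rb,tb=f(Bs);rc,tc=f(Cs)
    tmax=np.percentile(tc,98)
    kb=(tb<tmax-68)          # body: below 87 along the axis
    kc=tc<tmax-4
    return np.where(kb,rb-33,0),np.where(kc,rc-15,0),tmax,u
for nm,Bs,Cs in(('top',B[0],C[0]),('scene',B[1],C[1]),('both',np.vstack(B),np.vstack(C))):
    s=least_squares(lambda q:np.r_[res(q,Bs,Cs)[0],3*res(q,Bs,Cs)[1]],[585,-205,2.94],loss='soft_l1',f_scale=2)
    rb,rc,tm,u=res(s.x,Bs,Cs);o=np.r_[s.x[:2],140]
    print(nm,s.x,'rms',rb[rb!=0].std(),rc[rc!=0].std(),'captop',o+tm*u,'foot',o+(tm-155)*u,'u',u)
E
python3 fit.py; python3 s.py
```

```text
top 94 344
scene 121 768
top [ 577.09 -207.58    3.12] rms 0.8898748214781699 4.674971799889974 captop [ 560.04 -207.24  171.22] foot [ 634.34 -208.75   35.2 ] u [-0.48  0.01  0.88]
scene [ 577.49 -201.9     2.92] rms 1.635334629374213 1.7268861119919179 captop [ 562.24 -198.48  168.61] foot [ 634.75 -214.73   32.58] u [-0.47  0.1   0.88]
both [ 577.22 -202.25    2.93] rms 1.543117507688657 3.160368989170657 captop [ 560.87 -198.75  170.6 ] foot [ 633.54 -214.3    34.58] u [-0.47  0.1   0.88]
13.4833 [599.68 219.17 228.46] crate 13.403611465981042 1.468964408888893 toolx [-0.97  0.23 -0.01] tooly [0.23 0.97 0.  ] z [ 0.01  0.   -1.  ] f tool [ 0.41 -0.43  1.01] tq [ 0.05  0.02 -0.01]
```

View pics/l3.png

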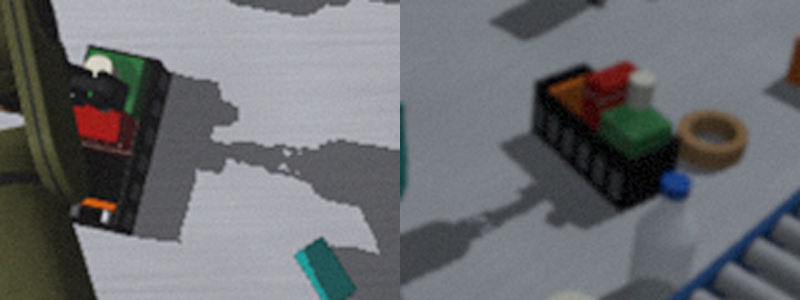

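The tin stands snug beside the green bottle, with the amber's place free in front of the board. Next I'll compute the move to the amber bottle's neck.

```bash
cat > go.py <<'E'
import sys; from h import *
from scipy.spatial.transform import Rotation as R
def tgt(psi_y,tilt):  # tool down, y at psi_y (rad), then turned about tool y
    y=np.array([np.cos(psi_y),np.sin(psi_y),0]);z=np.array([0,0,-1.]);x=np.cross(y,z)
    return R.from_matrix(np.c_[x,y,z])*R.from_rotvec([0,tilt,0])
def step(P,Rt):
    s=status.sense();q=s['tcp_rot'];r=R.from_quat([q[1],q[2],q[3],q[0]])
    np.set_printoptions(suppress=True,precision=3)
    print('at',s['time'],s['position'],'d',r.inv().apply(np.array(P)-s['position'])/250,'w',(r.inv()*Rt).as_rotvec()/(np.pi/2),'ftool',r.inv().apply(s['ft_force']),'j',s['joint_pos'])
if __name__=='__main__':
    a=[float(v) for v in sys.argv[1:]]
    step(a[:3],tgt(np.deg2rad(a[3]),a[4]))
E
python3 go.py 560 10 250 78 -0.25; python3 go.py 540 -194 215 78 -0.5
```

```text
at 13.4833 [599.685 219.169 228.459] d [-0.036 -0.851 -0.089] w [ 0.001 -0.154 -0.013] ftool [ 0.409 -0.426  1.012] j [ 0.266  0.095  1.686 -0.     1.352 -1.075]
at 13.4833 [599.685 219.169 228.459] d [-0.143 -1.664  0.048] w [-0.001 -0.313 -0.013] ftool [ 0.409 -0.426  1.012] j [ 0.266  0.095  1.686 -0.     1.352 -1.075]
```

Emit:
move_arm --rows "-0.03 -0.85 -0.1 0 0 0 -1;-0.03 -0.85 -0.1 0 0 0 -1;-0.03 -0.85 -0.1 0 0 0 -1;-0.03 -0.85 -0.1 0 0 0 -1;-0.03 -0.85 -0.1 0 -0.15 -0.01 -1;-0.03 -0.85 -0.1 0 -0.15 -0.01 -1;-0.03 -0.85 -0.1 0 -0.15 -0.01 -1"

```text
time: 14.07
position: [552.8, 8.3, 245.5]
tcp_rot: [0.116, 0.107, 0.987, -0.014]
ft_force: [0.3, -0.2, -0.6]
width: 1.004
gripper_force: 0.0
```

```bash
python3 go.py 540 -194 215 78 -0.5
```

```text
at 14.0667 [552.832   8.302 245.544] d [-0.092 -0.801  0.15 ] w [-0.003 -0.17  -0.004] ftool [-0.161 -0.153  0.695] j [-0.063 -0.241  1.988 -0.042  1.165 -1.405]
```

Emit:
move_arm --rows "-0.09 -0.8 0.15 0 -0.17 0 -1;-0.09 -0.8 0.15 0 -0.17 0 -1;-0.09 -0.8 0.15 0 -0.17 0 -1;-0.09 -0.8 0.15 0 -0.17 0 -1;-0.09 -0.8 0.15 0 -0.17 0 -1;-0.09 -0.8 0.15 0 -0.17 0 -1;-0.09 -0.8 0.15 0 -0.17 0 -1;-0.09 -0.8 0.15 0 -0.17 0 -1"

```text
time: 14.73
position: [544.4, -191.3, 216.9]
tcp_rot: [0.246, 0.103, 0.963, -0.027]
ft_force: [-0.3, -0.0, 0.2]
width: 0.999
gripper_force: 0.0
```

```bash
python3 go.py 579 -202.1 138.4 78 -0.5
python3 - <<'E'
from h import *
o=[]
for n,(a,b,c,d) in(('top',(140,260,300,460)),('scene',(150,270,200,360))):
    p,_=grab(n);o.append(cv2.resize(p[a:b,c:d],None,fx=2.5,fy=2.5,interpolation=cv2.INTER_CUBIC))
cv2.imwrite('pics/l4.png',np.hstack(o))
E
```

```text
at 14.7333 [ 544.359 -191.315  216.928] d [ 0.024 -0.013  0.345] w [-0.001  0.    -0.002] ftool [ 0.17  -0.102 -0.359] j [-0.495 -0.315  2.139  0.179  0.841 -1.94 ]
```

View pics/l4.png

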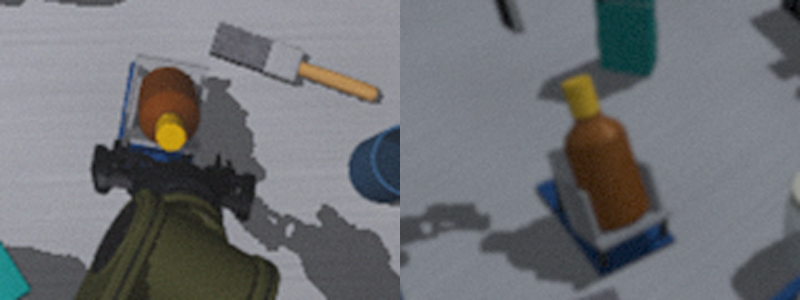

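The open gripper faces the leaning bottle; its fingers straddle the cap (171,133 in the left crop). Going in along the bottle's axis.

Emit:
move_arm --rows "0.02 -0.01 0.05 0 0 0 -1;0.02 -0.01 0.15 0 0 0 -1;0.02 -0.01 0.25 0 0 0 -1;0.02 -0.01 0.32 0 0 0 -1;0.02 -0.01 0.345 0 0 0 -1;0.02 -0.01 0.345 0 0 0 -1"

```text
time: 15.33
position: [579.6, -200.3, 137.4]
tcp_rot: [0.246, 0.102, 0.964, -0.026]
ft_force: [0.1, 0.8, -0.0]
width: 0.999
gripper_force: 0.0
```

```bash
python3 go.py 579 -202.1 138.4 78 -0.5
```

```text
at 15.3333 [ 579.647 -200.278  137.449] d [-0.001 -0.008 -0.004] w [-0.001 -0.001 -0.001] ftool [ 0.097  0.767 -0.004] j [-0.477 -0.135  2.132  0.203  0.67  -1.966]
```

Emit:
move_arm --rows "0 -0.006 -0.004 0 0 0 1;0 -0.006 -0.004 0 0 0 1;0 -0.006 -0.004 0 0 0 1;0 -0.006 -0.004 0 0 0 1;0 -0.006 -0.004 0 0 0 1;0 -0.006 -0.004 0 0 0 1;0 -0.006 -0.004 0 0 0 1;0 -0.006 -0.004 0 0 0 1" --force 70

```text
time: 16.0
position: [579.5, -203.6, 142.0]
tcp_rot: [0.248, 0.103, 0.963, -0.027]
ft_force: [-2.8, 3.6, 6.2]
width: 0.332
gripper_force: 69.1
```

```bash
python3 go.py 579 -202.1 138.4 78 -0.5
```

```text
at 16.0 [ 579.522 -203.621  142.033] d [0.01  0.006 0.011] w [-0.002  0.003 -0.002] ftool [ 0.039  2.959 -7.152] j [-0.483 -0.141  2.13   0.206  0.673 -1.97 ]
```

Emit:
move_arm --rows "0 0.004 -0.03 0 0 0 1;0 0.004 -0.08 0 0 0 1;0 0.004 -0.14 0 0 0 1;0 0.004 -0.2 0 0 0 1;0 0.004 -0.28 0 0 0 1;0 0.004 -0.36 0 0 0 1;0 0.004 -0.42 0 0 0 1;0 0.004 -0.42 0 0 0 1"

```text
time: 16.67
position: [529.2, -192.0, 234.8]
tcp_rot: [0.248, 0.103, 0.963, -0.028]
ft_force: [0.8, -0.3, -3.2]
width: 0.334
gripper_force: 70.3
```

```bash
python3 go.py 540 -150 300 76.8 -0.25
```

```text
at 16.6667 [ 529.226 -192.029  234.799] d [-0.132  0.173 -0.226] w [0.002 0.162 0.011] ftool [ 0.826 -0.155  3.231] j [-0.512 -0.369  2.149  0.182  0.882 -1.952]
```

Emit:
move_arm --rows "-0.13 0.17 -0.23 0 0.05 0 1;-0.13 0.17 -0.23 0 0.1 0 1;-0.13 0.17 -0.23 0 0.16 0.01 1;-0.13 0.17 -0.23 0 0.16 0.01 1"

```text
time: 17.0
position: [542.0, -150.2, 300.4]
tcp_rot: [0.125, 0.112, 0.986, -0.013]
ft_force: [0.5, -1.0, -4.3]
width: 0.33
gripper_force: 70.7
```

```bash
python3 go.py 545 30 300 76.8 0
```

```text
at 17.0 [ 541.989 -150.236  300.431] d [ 0.146  0.705 -0.034] w [0.002 0.161 0.002] ftool [ 0.35  -0.838  4.322] j [-0.387 -0.261  1.915  0.045  1.239 -1.74 ]
```

Emit:
move_arm --rows "0.14 0.7 -0.03 0 0.05 0 1;0.14 0.7 -0.03 0 0.1 0 1;0.14 0.7 -0.03 0 0.15 0 1;0.14 0.7 -0.03 0 0.16 0 1;0.14 0.7 -0.03 0 0.16 0 1;0.14 0.7 -0.03 0 0.16 0 1"

```text
time: 17.5
position: [543.3, 30.9, 294.1]
tcp_rot: [-0.002, 0.112, 0.994, 0.002]
ft_force: [0.3, -1.1, -4.7]
width: 0.33
gripper_force: 71.6
```

Run:
```python
from go import *
c=np.array([586.3,220.8]);a=np.deg2rad(-13.2);X=np.array([np.cos(a),np.sin(a)]);Y=np.array([-X[1],X[0]])
P=c-42.5*X+0.7*Y;print(P);step([*P,270],tgt(np.deg2rad(76.8),0))
```

```text
[545.08274224 231.18641721]
at 17.5 [543.343  30.902 294.072] d [0.171 0.782 0.1  ] w [ 0.003 -0.002  0.004] ftool [-0.506 -1.027  4.742] j [-0.044 -0.142  1.809  0.005  1.477 -1.392]
```

Emit:
move_arm --rows "0.17 0.78 0.02 0 0 0 1;0.17 0.78 0.04 0 0 0 1;0.17 0.78 0.06 0 0 0 1;0.17 0.78 0.08 0 0 0 1;0.17 0.78 0.1 0 0 0 1;0.17 0.78 0.1 0 0 0 1;0.17 0.78 0.1 0 0 0 1;0.17 0.78 0.1 0 0 0 1"

```text
time: 18.17
position: [546.6, 226.5, 271.5]
tcp_rot: [-0.001, 0.114, 0.993, 0.001]
ft_force: [1.0, 0.2, -4.0]
width: 0.327
gripper_force: 72.5
```

```bash
python3 go.py 545.1 231.2 215 76.8 0
python3 - <<'E'
from h import *
o=[]
for n,(a,b,c,d) in(('top',(140,260,150,310)),('scene',(60,180,300,460))):
    p,dd=grab(n);W=cloud(n,dd);h=cv2.cvtColor(p,cv2.COLOR_BGR2HSV).astype(int)
    m=(h[...,1]>100)&(h[...,0]>=4)&(h[...,0]<19)&(W[...,2]>110)&(W[...,1]>150)&(W[...,1]<320)&(W[...,0]>400)&(W[...,0]<640)
    P=W[m];print(n,len(P))
    if len(P)>20:
        for zl in range(140,240,20):
            q=P[(P[:,2]>zl)&(P[:,2]<zl+20)]
            if len(q)>9: print(zl,q.mean(0).round(1),q.min(0).round(1),q.max(0).round(1))
    o.append(cv2.resize(p[a:b,c:d],None,fx=2.5,fy=2.5,interpolation=cv2.INTER_CUBIC))
cv2.imwrite('pics/l5.png',np.hstack(o))
E
```

```text
at 18.1667 [546.64 226.55 271.51] d [0.01  0.016 0.226] w [ 0.001 -0.001  0.001] ftool [-0.97   0.422  3.965] j [ 0.301 -0.026  1.738  0.003  1.429 -1.042]
top 364
140 [531.  207.4 156.2] [510.8 194.5 152.5] [567.  234.3 159.9]
160 [529.8 203.5 169.8] [510.3 194.  160.5] [561.7 236.1 179.5]
180 [530.5 203.9 189.9] [510.4 194.3 180. ] [564.6 230.5 199.8]
200 [527.7 203.6 210.4] [509.9 194.1 200.4] [556.4 228.9 219.9]
220 [527.4 204.3 231.3] [510.6 194.  220.3] [573.7 223.8 239.9]
scene 721
140 [562.1 202.7 158.7] [547.4 193.  156.3] [575.8 219.  159.9]
160 [561.9 205.2 170.2] [534.5 191.3 160. ] [579.3 233.4 179.5]
180 [560.8 204.9 190.1] [532.1 190.  180.1] [577.5 234.6 199.8]
200 [561.6 205.7 210. ] [530.6 189.7 200. ] [578.2 234.7 219.9]
220 [561.5 205.2 230.4] [532.  190.3 220.1] [580.2 236.8 239.9]
```

View pics/l5.png

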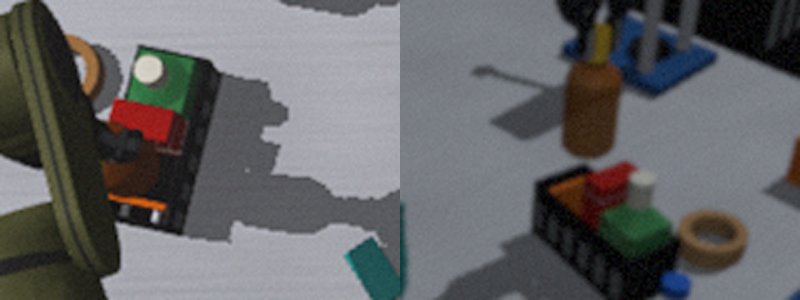

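The amber bottle hangs vertical over the slot between the tin and the board. Lowering to just above the rim.

Emit:
move_arm --rows "0.01 0.014 0.08 0 0 0 1;0.01 0.014 0.16 0 0 0 1;0.01 0.014 0.23 0 0 0 1;0.01 0.014 0.25 0 0 0 1;0.01 0.014 0.25 0 0 0 1"

```text
time: 18.68
position: [544.6, 230.5, 208.9]
tcp_rot: [-0.001, 0.115, 0.993, 0.001]
ft_force: [-0.2, -0.9, -4.9]
width: 0.329
gripper_force: 72.4
```

```bash
python3 s.py
```

```text
18.6833 [544.64 230.51 208.88] crate -42.77721543664333 -0.0547940156337469 toolx [-0.97  0.23  0.  ] tooly [0.23 0.97 0.  ] z [-0.  0. -1.] f tool [-0.06 -0.88  4.85] tq [-0.06  0.01 -0.  ]
```

The slot is about 60 mm against 61 mm for a straight entry, so I'll lean the bottle 0.3 rad with its top over the board. The foot then fits between the board and the tin.

Emit:
move_arm --rows "0.04 0.001 -0.06 0 -0.05 0 1;0.08 0.001 -0.07 0 -0.1 0 1;0.11 0.001 -0.07 0 -0.15 0 1;0.126 0.001 -0.07 0 -0.191 0 1;0.126 0.001 -0.07 0 -0.191 0 1;0.126 0.001 -0.07 0 -0.191 0 1"

```text
time: 19.18
position: [514.6, 239.5, 230.0]
tcp_rot: [0.149, 0.113, 0.982, -0.014]
ft_force: [0.9, -1.0, -4.0]
width: 0.33
gripper_force: 72.5
```

```bash
cat >> s.py <<'E'
u=-M[:,2];L=119.;F=s['position']-L*u;f2=F[:2]-c[:2];th=np.arcsin(np.clip(-(u[:2]@X),-1,1))
print('th',th,'side',u[:2]@Y,'foot x,y,z',f2@X,f2@Y,F[2],'edge x',f2@X-28*np.cos(th),'edge z',F[2]-28*np.sin(th),'tin-side',f2@X+33*np.cos(th)-5*np.sin(th))
ct,st=np.cos(th),np.sin(th)
f=s['ft_force'];print('F crate x,y,z',f[:2]@X,f[:2]@Y,f[2])
E
python3 s.py
```

```text
19.1833 [514.6  239.51 229.96] crate -74.08135676753072 1.8406135945320563 toolx [-0.93  0.22 -0.3 ] tooly [0.23 0.97 0.01] z [ 0.29 -0.06 -0.96] f tool [ 0.12 -0.78  4.1 ] tq [ 0.1   0.45 -0.02]
th 0.3003654515959844 side -0.005873886845528441 foot x,y,z -38.87290814399799 2.5396061291499343 116.29292163570584 edge x -65.61930410005178 edge z 108.0085807831099 tin-side -8.829716633755305
F crate x,y,z 1.101388759475252 -0.752679798721128 -3.950933050071797
```

Emit:
move_arm --rows "0.01 -0.007 0.033 0 0 0 1;0.02 -0.007 0.066 0 0 0 1;0.031 -0.007 0.099 0 0 0 1;0.031 -0.007 0.099 0 0 0 1;0.031 -0.007 0.099 0 0 0 1"

```text
time: 19.6
position: [514.9, 237.3, 201.7]
tcp_rot: [0.148, 0.113, 0.982, -0.016]
ft_force: [0.8, -0.1, -3.8]
width: 0.333
gripper_force: 72.6
```

```bash
python3 s.py
```

```text
19.6 [514.9  237.32 201.65] crate -73.28954899741396 -0.2191101406287109 toolx [-0.93  0.22 -0.3 ] tooly [0.23 0.97 0.  ] z [ 0.29 -0.06 -0.96] f tool [0.32 0.08 3.9 ] tq [-0.13  0.07 -0.02]
th 0.2996291884065737 side -0.0032736130853514827 foot x,y,z -38.16480255314402 0.1704498165281224 87.95404909779549 edge x -64.9172907144756 edge z 79.68940287561433 tin-side -8.110914045535573
F crate x,y,z 0.8434225178998338 0.08935152991870979 -3.821611691327294
```

Emit:
move_arm --rows "0.007 0 0.01 0 0 0 1;0.01 0 0.022 0 0 0 1;0.013 0 0.032 0 0 0 1;0.013 0 0.032 0 0 0 1"

```text
time: 19.93
position: [516.2, 238.6, 199.2]
tcp_rot: [0.152, 0.113, 0.982, -0.014]
ft_force: [-3.6, -1.1, 10.2]
width: 0.332
gripper_force: 74.2
```

```bash
python3 s.py
```

```text
19.9333 [516.19 238.58 199.22] crate -72.31544431281566 1.2968271849380484 toolx [-0.93  0.22 -0.3 ] tooly [0.23 0.97 0.01] z [ 0.3  -0.06 -0.95] f tool [ -0.    -1.86 -10.74] tq [-0.59  0.31 -0.21]
th 0.3068478728686285 side -0.007296167351907375 foot x,y,z -36.37086963241653 2.1650710998150227 85.78367581847087 edge x -63.06300141352018 edge z 77.32612883484754 tin-side -6.422561994619954
F crate x,y,z -3.2367928938658044 -1.933398508976188 10.221407043678875
```

Emit:
move_arm --rows "-0.012 -0.004 -0.04 0 0 0 1;-0.012 -0.004 -0.04 0 0 0 1;-0.012 -0.004 -0.04 0 0 0 1"

```text
time: 20.18
position: [513.1, 237.1, 204.2]
tcp_rot: [0.148, 0.113, 0.982, -0.015]
ft_force: [0.1, 0.5, -4.5]
width: 0.331
gripper_force: 72.6
```

```bash
python3 s.py
cat > fit2.py <<'E'
from h import *
from scipy.optimize import least_squares
np.set_printoptions(suppress=True,precision=2)
c=np.array([586.3,220.8]);a=np.deg2rad(-13.2);X=np.array([np.cos(a),np.sin(a)]);Y=np.array([-X[1],X[0]])
def tocr(W): return np.stack([(W[...,:2]-c)@X,(W[...,:2]-c)@Y,W[...,2]],-1)
s=status.sense();tz=s['position'][2]
B=[]
for n in('top','scene'):
    p,d=grab(n,'f_%s.png'%n);W=cloud(n,d);Q=tocr(W);h=cv2.cvtColor(p,cv2.COLOR_BGR2HSV).astype(int)
    near=(abs(Q[...,1])<45)
    m=near&(h[...,1]>90)&(h[...,0]>=4)&(h[...,0]<19)&(Q[...,2]>90)&(Q[...,0]>-140)&(Q[...,0]<10)&(Q[...,2]<tz-25)
    m=cv2.erode(m.astype(np.uint8),np.ones((3,3)))>0
    B.append(Q[m])
    k=near&(h[...,1]>110)&((h[...,0]<4)|(h[...,0]>174))&(Q[...,2]>131)&(Q[...,2]<142)
    k=cv2.erode(k.astype(np.uint8),np.ones((2,2)))>0
    t=Q[k];print(n,len(B[-1]),'tin top x',np.percentile(t[:,0],[2,50,98]),'y',np.percentile(t[:,1],[2,98]) if len(t) else '', 'white/green cap', end=' ')
    g=Q[near&(h[...,1]<60)&(Q[...,2]>155)&(Q[...,2]<168)&(Q[...,0]>35)&(Q[...,0]<85)];print(g.mean(0) if len(g) else None)
    o=Q[near&(h[...,1]>110)&(h[...,0]>=4)&(h[...,0]<20)&(Q[...,2]>70)&(Q[...,2]<80)&(Q[...,0]<-50)&(Q[...,0]>-95)];print('board',len(o),o.mean(0) if len(o) else '',np.percentile(o[:,0],[5,95]) if len(o) else '')
P=np.vstack(B)
def r(q,P):
    x,y,tx,ty=q;u=np.array([tx,ty,1]);u/=np.linalg.norm(u);return np.linalg.norm(np.cross(P-[x,y,130],u),axis=1)-33
for nm,P in(('top',B[0]),('scene',B[1]),('both',np.vstack(B))):
    if len(P)>30:
        f=least_squares(r,[-45,0,-.3,0],args=(P,),loss='soft_l1',f_scale=2);x,y,tx,ty=f.x
        print(nm,len(P),'axis at z130',x,y,'slope',tx,ty,'rms',f.fun.std())
E
python3 fit2.py
```

```text
20.1833 [513.12 237.07 204.21] crate -74.96450101644369 -0.8698854306371702 toolx [-0.93  0.22 -0.29] tooly [0.23 0.97 0.  ] z [ 0.29 -0.06 -0.96] f tool [1.35 0.47 4.29] tq [ 0.13  0.49 -0.01]
th 0.2993680570382672 side -0.0045862582663395565 foot x,y,z -39.86944590322389 -0.3241206969427814 90.50023104191987 edge x -66.6240913107869 edge z 82.2425710152799 tin-side -9.811767391924619
F crate x,y,z -0.02078315671341177 0.4897718570239807 -4.49507061933024
top 100 tin top x [-8.69  6.75 22.24] y [-31.38  26.91] white/green cap [ 58.04  -1.77 160.36]
board 20 [-72.32 -25.2   75.59] [-75.7  -69.36]
scene 319 tin top x [ 2.25 14.69 27.94] y [-31.15  21.48] white/green cap [ 62.23  -4.02 161.25]
board 10 [-66.95 -28.79  75.67] [-72.66 -56.4 ]
top 100 axis at z130 -56.263083001751085 -0.6663244681515172 slope -0.3006584411811338 -0.0043114753535516024 rms 0.5936083474942434
scene 319 axis at z130 -56.2280716233234 -1.6115594677948837 slope -0.30419535256427427 -0.016786669549908602 rms 2.450452464229219
both 419 axis at z130 -56.243279143291986 -1.256436084281084 slope -0.30024917791017897 -0.009831193558494386 rms 2.1803185806269894
```

Emit:
move_arm --rows "0.012 0 -0.018 0 -0.03 0 1;0.025 0 -0.018 0 -0.064 0 1;0.025 0 -0.018 0 -0.064 0 1;0.025 0 -0.018 0 -0.064 0 1"

```text
time: 20.62
position: [504.8, 238.6, 204.8]
tcp_rot: [0.196, 0.111, 0.974, -0.021]
ft_force: [0.1, 0.1, -3.6]
width: 0.327
gripper_force: 72.5
```

```bash
python3 s.py; python3 fit2.py
```

```text
20.6167 [504.79 238.57 204.78] crate -83.4107945362343 -1.313254937319951 toolx [-0.9   0.21 -0.39] tooly [0.23 0.97 0.  ] z [ 0.38 -0.09 -0.92] f tool [1.33 0.11 3.3 ] tq [0.19 0.53 0.01]
th 0.3968736017090705 side -0.0031419575473412 foot x,y,z -37.41291053755926 -0.9393619891863341 95.02903630747471 edge x -63.23658162669969 edge z 84.2060047783747 tin-side -8.91055381269733
F crate x,y,z 0.05279157292280766 0.11423615837343029 -3.559117803873359
top 169 tin top x [-8.85  5.69 22.17] y [-31.15  27.12] white/green cap [ 57.97  -1.7  160.89]
board 20 [-72.44 -24.44  75.17] [-75.59 -69.33]
scene 336 tin top x [ 2.49 14.74 27.41] y [-31.14  22.13] white/green cap [ 61.88  -3.57 160.88]
board 15 [-67.08 -26.65  75.96] [-74.81 -54.17]
top 169 axis at z130 -56.5488762583833 -1.346676817624459 slope -0.4066335928275169 0.003607518937272217 rms 0.7576127952796547
scene 336 axis at z130 -55.071864174075685 -1.6711430534448528 slope -0.4058480225605835 -0.012937174782097941 rms 2.03296453123357
both 505 axis at z130 -55.74865903718687 -1.5674843943432804 slope -0.39510724546274084 0.0059495119468534466 rms 1.8213306938428604
```

Emit:
move_arm --rows "-0.0075 0.002 0.003 0 0 0 1;0 0.002 0.02 0 0 0 1;0.007 0.002 0.036 0 0 0 1;0.009 0.002 0.042 0 0 0 1;0.009 0.002 0.042 0 0 0 1"

```text
time: 21.13
position: [509.4, 239.3, 199.2]
tcp_rot: [0.199, 0.112, 0.973, -0.02]
ft_force: [-7.4, -1.0, 8.0]
width: 0.329
gripper_force: 74.2
```

```bash
python3 s.py
```

```text
21.1333 [509.36 239.25 199.16] crate -79.11869750235654 0.3964086986238269 toolx [-0.9   0.21 -0.39] tooly [0.23 0.97 0.01] z [ 0.38 -0.08 -0.92] f tool [  3.26  -2.55 -10.09] tq [-0.18  1.6  -0.1 ]
th 0.40274258473158725 side -0.005845809154329097 foot x,y,z -32.47748497627964 1.092059987988979 89.68719294198472 edge x -58.23719149537696 edge z 78.71278999467249 tin-side -4.077545676506415
F crate x,y,z -6.950166410438704 -2.607542679267625 7.991404713258996
```

```bash
python3 - <<'E'
from h import *
o=[]
for n,(a,b,c,d) in(('top',(168,238,175,249)),('scene',(85,185,340,446))):
    p,dd=grab(n);r=cv2.resize(p[a:b,c:d],(400,int(400*(b-a)/(d-c))),interpolation=cv2.INTER_CUBIC)
    r=cv2.convertScaleAbs(r,alpha=1.8,beta=10);o.append(r[:376])
cv2.imwrite('pics/l6.png',np.hstack(o))
E
python3 s.py|tail -1; python3 fit2.py
```

```text
F crate x,y,z -6.835108421337629 -1.7735902418555078 8.276021291903863
top 126 tin top x [-7.89  7.59 23.12] y [-30.76  26.96] white/green cap [ 59.    -1.85 160.68]
board 22 [-72.47 -23.59  75.58] [-75.64 -69.35]
scene 334 tin top x [ 4.36 15.54 28.29] y [-31.72  21.61] white/green cap [ 62.94  -3.74 160.82]
board 14 [-69.37 -26.49  76.15] [-74.83 -63.56]
top 126 axis at z130 -56.078752634314384 0.5851581393202152 slope -0.3958945057723845 -0.004855955713149459 rms 0.6418237075179347
scene 334 axis at z130 -55.137378177251556 0.5003427109616817 slope -0.41375254487067237 -0.0016385515056926835 rms 2.35947968209873
both 460 axis at z130 -55.60819706114331 0.4386635228759623 slope -0.39527037924439545 0.004132036027795934 rms 2.073067964479556
```

View pics/l6.png

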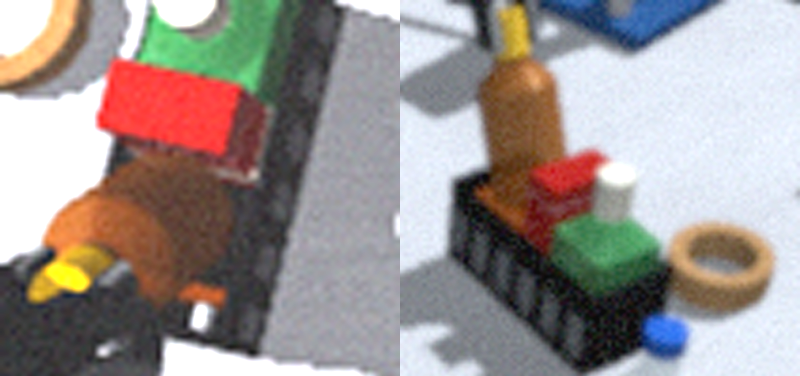

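The top view shows the foot touching the tin's face (160,165) and the bevel resting on the board's top (200,293). A 0.4 rad lean is therefore too little: 66·cos θ must stay below 59. I'll back up and lean it about 0.6 rad.

Emit:
move_arm --rows "-0.023 -0.002 -0.055 0 0 0 1;-0.03 -0.002 -0.07 0 0 0 1;-0.03 -0.002 -0.07 0 0 0 1"

```text
time: 21.58
position: [508.5, 238.5, 216.1]
tcp_rot: [0.198, 0.112, 0.974, -0.02]
ft_force: [-4.3, 2.6, -1.9]
width: 0.329
gripper_force: 72.9
```

```bash
cat > t.py <<'E'
import sys; from go import *
c=np.array([586.3,220.8]);a=np.deg2rad(-13.2);X=np.array([np.cos(a),np.sin(a)]);Y=np.array([-X[1],X[0]])
L,o=121.5,6.
# pose of bottle: foot centre x,y,z(world) and lean th
x,y,z,th=map(float,sys.argv[1:5])
u=np.array([-np.sin(th),np.cos(th)]);tx=np.array([-np.cos(th),-np.sin(th)])
T=np.array([x,z])+L*u-o*tx
P=c+T[0]*X+y*Y;step([*P,T[1]],tgt(np.deg2rad(76.8),-th))
s=status.sense();q=s['tcp_rot'];M=R.from_quat([q[1],q[2],q[3],q[0]]).as_matrix()
F=s['position']-L*(-M[:,2])+o*M[:,0];f=F[:2]-c;th=np.arcsin(M[:2,2]@X);C,S=np.cos(th),np.sin(th);fx,fz=f@X,F[2]
print('now foot',fx,f@Y,fz,'th',th,'P1',fx-28*C,fz-28*S,'P2',fx-5*S-33*C,fz+5*C-33*S,'P3',fx-5*S+33*C,fz+5*C+33*S,'Fcrate',s['ft_force'][:2]@X,s['ft_force'][:2]@Y,s['ft_force'][2])
E
python3 t.py -35.5 0 99 0.6
```

```text
at 21.5833 [508.51  238.457 216.147] d [0.092 0.002 0.019] w [ 0.003 -0.127 -0.001] ftool [ 5.154  1.531 -0.078] j [ 0.463 -0.235  2.057 -0.292  1.021 -0.762]
now foot -37.90656992140812 0.0941110621734823 101.93010972844395 th 0.4006292008806131 P1 -63.689412022760294 91.01017139634968 P2 -70.2434799573043 93.66426135514573 P3 -9.469637861259898 119.40411599508224 Fcrate -4.7788877570308035 1.5331987697480443 -1.9300121663989667
```

Emit:
move_arm --rows "0.05 0.002 0.005 0 -0.05 0 1;0.08 0.002 0.015 0 -0.1 0 1;0.092 0.002 0.019 0 -0.127 0 1;0.092 0.002 0.019 0 -0.127 0 1;0.092 0.002 0.019 0 -0.127 0 1"

```text
time: 22.0
position: [489.1, 243.2, 200.8]
tcp_rot: [0.293, 0.109, 0.949, -0.032]
ft_force: [0.4, -0.2, -3.9]
width: 0.33
gripper_force: 72.7
```

```bash
python3 t.py -35.5 0 88 0.6; python3 fit2.py
```

```text
at 22.0 [489.128 243.203 200.804] d [0.019 0.001 0.031] w [ 0.003 -0.001  0.001] ftool [ 1.834 -0.07   3.476] j [ 0.565 -0.31   2.188 -0.539  0.891 -0.514]
now foot -36.21431144734871 0.1892398927011546 97.04962235635614 th 0.5985907796197074 P1 -59.345965470019706 81.27221502259407 P2 -66.29401214081132 82.58547335989923 P3 -11.769399087372559 119.77507636090982 Fcrate 0.44383307739297595 -0.05582864467482281 -3.905169159776177
top 250 tin top x [-8.43  6.8  22.27] y [-31.15  27.01] white/green cap [ 58.08  -1.8  160.58]
board 18 [-72.49 -25.61  75.87] [-75.71 -69.3 ]
scene 325 tin top x [ 2.21 14.33 27.42] y [-32.77  23.05] white/green cap [ 62.01  -3.94 160.96]
board 20 [-71.16 -23.42  75.18] [-92.18 -65.56]
top 250 axis at z130 -60.21999908748709 -0.11366573135584977 slope -0.6159031919365163 -0.012741368991853947 rms 1.0243606515309616
scene 325 axis at z130 -57.74522559668177 -0.6492741245792366 slope -0.6319484411151949 -0.010618663987863442 rms 2.282259288783799
both 575 axis at z130 -59.10858675308612 -0.49291723704500373 slope -0.6161616079949557 0.002417267571092191 rms 2.0531330705755537
```

```bash
python3 t.py -33.7 0.3 96 0.65|head -1
```

```text
at 22.1 [490.507 243.301 202.746] d [0.028 0.001 0.012] w [ 0.003 -0.031 -0.001] ftool [ 2.004 -0.431  3.435] j [ 0.564 -0.31   2.185 -0.539  0.891 -0.513]
```

Emit:
move_arm --rows "0.028 0.001 0.012 0 -0.031 0 1;0.028 0.001 0.012 0 -0.031 0 1;0.028 0.001 0.012 0 -0.031 0 1;0.028 0.001 0.012 0 -0.031 0 1"

```text
time: 22.43
position: [486.4, 244.3, 196.2]
tcp_rot: [0.317, 0.109, 0.942, -0.034]
ft_force: [0.0, 0.1, -4.9]
width: 0.333
gripper_force: 72.7
```

```bash
python3 fit2.py|grep axis;python3 t.py -33.7 0.3 86 0.65
```

```text
top 246 axis at z130 -61.354391934153035 0.3964217367408831 slope -0.6868996874838529 -0.010550643326511015 rms 1.0104747063958845
scene 325 axis at z130 -60.13273095210407 -0.3925842629134725 slope -0.7198214639315541 -0.03711738601230761 rms 2.2989538718972997
both 571 axis at z130 -60.84887480128945 -0.07021953915459037 slope -0.6916978933496659 -0.01823368999754251 rms 1.9376586763795036
at 22.5333 [486.507 244.348 196.511] d [0.024 0.    0.033] w [ 0.003 -0.    -0.001] ftool [ 1.704 -0.249  3.318] j [ 0.589 -0.318  2.216 -0.615  0.863 -0.434]
now foot -33.85475135810978 0.76332789310969 96.10633938110178 th 0.6492532601195748 P1 -56.15774517261029 79.17776983402095 P2 -63.163381487178384 80.13748845320305 P3 -10.592038924427186 120.04054524275068 Fcrate 0.6488389825165817 -0.2299834556537797 -3.6742770414449564
```

Emit:
move_arm --rows "0.004 0 0.014 0 0 0 1;0.012 0 0.025 0 0 0 1;0.019 0 0.037 0 0 0 1;0.019 0 0.037 0 0 0 1;0.019 0 0.037 0 0 0 1"

```text
time: 22.95
position: [487.5, 243.8, 185.0]
tcp_rot: [0.317, 0.108, 0.942, -0.035]
ft_force: [1.1, -0.7, -4.4]
width: 0.329
gripper_force: 72.6
```

```bash
python3 t.py -32 0.3 76 0.65
```

```text
at 22.95 [487.49  243.845 184.973] d [0.019 0.002 0.029] w [ 0.003 -0.001 -0.   ] ftool [ 1.725 -0.47   4.27 ] j [ 0.587 -0.303  2.225 -0.626  0.843 -0.42 ]
now foot -32.84410642160018 0.40449706600989305 84.52542259510618 th 0.6486427657784236 P1 -55.157430875170974 67.61047205336118 P2 -62.16247998147737 68.57446739475864 P3 -9.566786626631917 108.44542224315757 Fcrate 1.2060267569304608 -0.4508168466174335 -4.447090093773015
```

Inside now, with no jamming. Next I straighten the bottle in stages, pressing the board back.

```bash
python3 t.py -38 0.3 78 0.42
```

```text
at 22.95 [487.49  243.845 184.973] d [-0.077  0.002  0.026] w [0.003 0.146 0.   ] ftool [ 1.725 -0.47   4.27 ] j [ 0.587 -0.303  2.225 -0.626  0.843 -0.42 ]
now foot -32.84410642160018 0.40449706600989305 84.52542259510618 th 0.6486427657784236 P1 -55.157430875170974 67.61047205336118 P2 -62.16247998147737 68.57446739475864 P3 -9.566786626631917 108.44542224315757 Fcrate 1.2060267569304608 -0.4508168466174335 -4.447090093773015
```

Emit:
move_arm --rows "-0.012 0.001 0.01 0 0.03 0 1;-0.033 0.002 0.018 0 0.07 0 1;-0.055 0.002 0.023 0 0.11 0 1;-0.077 0.002 0.026 0 0.146 0 1;-0.077 0.002 0.026 0 0.146 0 1;-0.077 0.002 0.026 0 0.146 0 1"

```text
time: 23.45
position: [507.6, 240.1, 193.3]
tcp_rot: [0.209, 0.112, 0.971, -0.021]
ft_force: [-1.0, 0.7, -0.1]
width: 0.33
gripper_force: 73.1
```

```bash
python3 t.py -41 0.3 72 0.2; python3 fit2.py
```

```text
at 23.45 [507.594 240.138 193.323] d [-0.078 -0.002  0.04 ] w [ 0.004  0.142 -0.   ] ftool [ 1.131  0.488 -0.357] j [ 0.475 -0.222  2.09  -0.324  0.966 -0.722]
now foot -36.68995970323618 1.5428334870604499 80.05116426986078 th 0.42254582762545373 P1 -62.22730075303812 68.56882077621364 P2 -68.83795870722545 71.07864176838414 P3 -8.642797661263732 98.14416571769526 Fcrate -1.1784051086924534 0.4872311736888422 -0.13576025126066116
top 165 tin top x [-7.9   6.81 23.19] y [-31.01  27.14] white/green cap [ 58.8   -1.73 160.67]
board 21 [-75.58 -23.26  75.39] [-78.83 -72.41]
scene 286 tin top x [ 2.37 15.89 28.51] y [-30.66  22.68] white/green cap [ 62.6   -3.31 160.94]
board 21 [-69.51 -28.52  76.12] [-77.24 -54.77]
top 165 axis at z130 -59.13209937820222 1.117263113751793 slope -0.4125111140871068 -0.014993440925321129 rms 0.6982940447786473
scene 286 axis at z130 -59.23717813498204 0.09587445098716423 slope -0.4213496517993996 -0.029199953360093105 rms 2.628370414642983
both 451 axis at z130 -59.211474601885044 0.544712137112626 slope -0.41404468521118654 -0.020418240136488252 rms 2.1589801996441587
```

Emit:
move_arm --rows "-0.01 -0.002 0.006 0.005 0.03 0 1;-0.03 -0.002 0.018 0.01 0.07 0 1;-0.052 -0.002 0.03 0.01 0.11 0 1;-0.074 -0.002 0.038 0.01 0.142 0 1;-0.074 -0.002 0.038 0.01 0.142 0 1;-0.074 -0.002 0.038 0.01 0.142 0 1"

```text
time: 24.05
position: [527.4, 234.6, 190.6]
tcp_rot: [0.098, 0.115, 0.988, -0.017]
ft_force: [3.5, -0.6, -2.0]
width: 0.33
gripper_force: 72.8
```

```bash
python3 t.py -43 0.3 68 0.0; python3 fit2.py
```

```text
at 24.05 [527.388 234.649 190.585] d [-0.091  0.001  0.023] w [-0.007  0.127 -0.001] ftool [-3.09   0.201  2.638] j [ 0.385 -0.094  1.95  -0.137  1.132 -0.906]
now foot -42.29384358842592 -1.3540270115075372 70.31733933659322 th 0.19971810863870745 P1 -69.73727476636401 64.76233391969437 P2 -75.62985272972776 68.6709813770228 P3 -10.9417649531594 81.7649227168558 Fcrate 3.5520347662107454 0.17064860564128678 -1.9748763140626497
top 51 tin top x [-8.51  7.45 22.31] y [-30.99  26.65] white/green cap [ 58.35  -1.39 160.66]
board 26 [-78.07 -24.69  74.97] [-83.45 -61.42]
scene 234 tin top x [ 1.43 15.69 27.16] y [-31.4   22.87] white/green cap [ 61.53  -3.54 160.99]
board 20 [-77.53 -27.31  75.72] [-91.39 -57.83]
top 51 axis at z130 -53.51778541434821 -0.8376238138977801 slope -0.21060789096119747 -0.011845089909918843 rms 0.44725652675511374
scene 234 axis at z130 -53.62018984438037 -1.473958755376879 slope -0.19545992692585082 -0.0032436929185057496 rms 2.3595257039313644
both 285 axis at z130 -53.523624964354156 -1.2384904310081664 slope -0.19729729834659263 -0.0025547636658236118 rms 2.1522194563968227
```

Emit:
move_arm --rows "-0.015 0.001 0.006 0 0.03 0 1;-0.036 0.001 0.012 0 0.06 0 1;-0.06 0.001 0.017 0 0.095 0 1;-0.089 0.001 0.022 0 0.127 0 1;-0.089 0.001 0.022 0 0.127 0 1;-0.089 0.001 0.022 0 0.127 0 1"

```text
time: 24.65
position: [548.8, 229.5, 188.7]
tcp_rot: [-0.002, 0.116, 0.993, -0.006]
ft_force: [3.5, -1.5, -3.7]
width: 0.329
gripper_force: 72.6
```

```bash
python3 t.py -43 0.3 50 0.0; python3 fit2.py
```

```text
at 24.65 [548.786 229.458 188.657] d [-0.006  0.003  0.069] w [-0.008 -0.001 -0.002] ftool [-3.808 -0.626  3.731] j [ 0.31   0.039  1.813 -0.01   1.297 -1.025]
now foot -44.7687146066738 -1.6131063280318167 67.1792161477146 th -0.0022092369391940223 P1 -72.76864627651165 67.24107473169285 P2 -77.75758789898657 72.25210870558858 P3 -11.75774896294022 72.10629918621127 Fcrate 3.7986042770943977 -0.6812797165059243 -3.731556460238025
top 79 tin top x [-8.03  8.24 22.43] y [-31.14  25.6 ] white/green cap [ 58.1   -1.72 160.72]
board 50 [-78.4  -14.45  75.74] [-84.09 -64.46]
scene 202 tin top x [ 1.95 14.93 27.35] y [-31.66  21.38] white/green cap [ 62.22  -3.53 161.01]
board 22 [-76.85 -24.3   75.72] [-90.99 -54.68]
top 79 axis at z130 -42.865150214218666 -1.0812814997500564 slope 0.02775051906349096 -0.007316043760026057 rms 0.53011936779939
scene 202 axis at z130 -44.0764810022172 -2.030522139841527 slope 0.010368903410089905 0.005882377977522928 rms 1.8926968002526314
both 281 axis at z130 -43.12382551738308 -1.2824159744514165 slope -0.006909460632060226 0.006312197121551276 rms 1.6771367825209962
```

Upright with the board pressed back at 3.8 N. Lowering straight down.

Emit:
move_arm --rows "0 0.001 0.03 -0.003 0 0 1;0 0.001 0.06 -0.006 0 0 1;0 0.001 0.09 -0.006 0 0 1;0 0.001 0.12 -0.006 0 0 1;0 0.001 0.12 -0.006 0 0 1"

```text
time: 25.17
position: [547.3, 229.6, 156.9]
tcp_rot: [-0.003, 0.116, 0.993, -0.001]
ft_force: [3.6, 0.1, -6.6]
width: 0.336
gripper_force: 72.4
```

```bash
python3 t.py -43 0.3 10 0.0
```

```text
at 25.1667 [547.334 229.579 156.883] d [-0.012  0.003  0.101] w [-0.002 -0.004 -0.002] ftool [-3.516  0.972  6.543] j [ 0.306  0.062  1.845  0.001  1.241 -1.032]
now foot -46.66414037087262 -0.6618684136033833 35.42077358134465 th -0.005953737747245357 P1 -74.66364411443425 35.58747725340612 P2 -79.63378698434498 40.61715714905311 P3 -13.634956731664019 40.22421277919391 Fcrate 3.479270447068646 0.9451377465631244 -6.565955958539169
```

Emit:
move_arm --rows "-0.003 0.001 0.03 0 0 0 1;-0.006 0.001 0.06 0 0 0 1;-0.008 0.001 0.085 0 0 0 1;-0.008 0.001 0.085 0 0 0 1"

```text
time: 25.5
position: [549.4, 229.5, 135.9]
tcp_rot: [-0.003, 0.116, 0.993, -0.001]
ft_force: [2.2, 1.0, -6.2]
width: 0.328
gripper_force: 72.4
```

Emit:
move_arm --rows "0 0 0.01 0 0 0 1;0 0 0.016 0 0 0 1;0 0 0.016 0 0 0 1"

```text
time: 25.75
position: [550.1, 229.5, 133.9]
tcp_rot: [-0.002, 0.116, 0.993, -0.001]
ft_force: [-0.2, -0.3, -2.2]
width: 0.332
gripper_force: 73.0
```

```bash
python3 t.py -43 0.3 6 0.0
```

```text
at 25.75 [550.092 229.488 133.908] d [-0.001  0.     0.026] w [-0.001 -0.003 -0.002] ftool [ 0.07  -0.312  2.213] j [ 0.305  0.089  1.858  0.001  1.2   -1.033]
now foot -43.76642634704768 -0.03303643790866279 12.435302112599711 th -0.004368165619640676 P1 -71.76615921528011 12.557610360990802 P2 -76.7442707545375 17.579403417530717 P3 -10.744900422275329 17.291105403466002 Fcrate -0.08015258661768906 -0.31596465413321306 -2.2125528747818812
```

Emit:
move_arm --rows "0.002 0 0.01 0 0 0 1;0.002 0 0.01 0 0 0 1;0.002 0 0.01 0 0 0 1"

```text
time: 26.0
position: [550.0, 229.7, 131.6]
tcp_rot: [-0.002, 0.116, 0.993, -0.0]
ft_force: [1.0, 0.1, -2.0]
width: 0.33
gripper_force: 73.0
```

```bash
python3 t.py -43 0.3 6 0.0|tail -1
```

```text
now foot -43.786247633049264 0.19929787336288993 10.16786225278244 th -0.0031653755292352223 P1 -71.78610735873501 10.256492619594017 P2 -76.77025545853397 15.272294421825682 P3 -10.770586105131848 15.063379985769823 Fcrate 0.9154691124372479 0.2675179403887004 -2.0049924919121187
```

Emit:
move_arm --rows "0 0 0.006 0 0 0 1;0 0 0.01 0 0 0 1;0 0 0.01 0 0 0 1"

```text
time: 26.25
position: [550.2, 229.8, 131.3]
tcp_rot: [-0.002, 0.116, 0.993, -0.0]
ft_force: [-3.6, -1.0, 7.0]
width: 0.327
gripper_force: 74.0
```

Emit:
move_arm --rows "0 0 0.006 0 0 0 1;0 0 0.008 0 0 0 1;0 0 0.008 0 0 0 1"

```text
time: 26.5
position: [550.3, 229.9, 131.2]
tcp_rot: [-0.001, 0.116, 0.993, -0.0]
ft_force: [-8.5, -1.5, 14.8]
width: 0.328
gripper_force: 74.8
```

```bash
python3 t.py -43 0.3 6 0.0|tail -1
```

```text
now foot -43.42968552999883 0.5195923312365981 9.725715254510227 th -0.0028324141015449796 P1 -71.42957321409892 9.805022743311746 P2 -76.41539110611652 14.819164738472747 P3 -10.415655850737728 14.632225657726313 Fcrate -7.89945955084297 -3.380971583868197 14.81459493444715
```

Emit:
move_arm --rows "0 0 -0.008 0 0 0 1;0 0 -0.008 0 0 0 0;0 0 -0.008 0 0 0 -1;0 0 -0.008 0 0 0 -1;0 0 -0.1 0 0 0 -1;0 0 -0.25 0 0 0 -1;0 0 -0.4 0 0 0 -1;0 0 -0.5 0 0 0 -1"

```text
time: 27.17
position: [551.2, 230.0, 255.6]
tcp_rot: [-0.0, 0.116, 0.993, 0.0]
ft_force: [0.6, 1.1, 0.5]
width: 0.997
gripper_force: 0.0
```

Emit:
move_arm --rows "0.3 -0.9 0 0 0 0 -1;0.3 -0.9 0 0 0 0 -1;0.3 -0.9 0 0 0 0 -1;0.3 -0.9 0 0 0 0 -1;0.3 -0.9 0 0 0 0 -1;0.3 -0.9 0 0 0 0 -1;0.3 -0.9 0 0 0 0 -1;0.3 -0.9 0 0 0 0 -1"

```text
time: 27.83
position: [425.1, 27.2, 252.8]
tcp_rot: [-0.001, 0.118, 0.993, -0.0]
ft_force: [0.5, 0.1, -0.6]
width: 0.997
gripper_force: 0.0
```

Run:
```python
from fit2 import *
for n in('top','scene'):
    p,d=grab(n);Q=tocr(cloud(n,d));h=cv2.cvtColor(p,cv2.COLOR_BGR2HSV).astype(int)
    k=(abs(Q[...,1])<45)&(abs(Q[...,0])<110)
    ye=Q[k&(h[...,1]>120)&(h[...,0]>=20)&(h[...,0]<32)&(Q[...,2]>130)];wh=Q[k&(h[...,1]<60)&(Q[...,2]>150)&(Q[...,0]>30)]
    rd=Q[k&(h[...,1]>110)&((h[...,0]<4)|(h[...,0]>174))&(Q[...,2]>120)]
    for m,t in(('yellow',ye),('white',wh),('red',rd)): print(n,m,len(t),np.median(t,0),'z90',np.percentile(t[:,2],[50,75,90]))
p,_=grab('top');q,_=grab('scene')
a=cv2.resize(p[150:240,170:260],(400,400),interpolation=cv2.INTER_CUBIC);b=cv2.resize(q[100:200,340:440],(400,400),interpolation=cv2.INTER_CUBIC)
cv2.imwrite('pics/l7.png',cv2.convertScaleAbs(np.hstack([a,b]),alpha=1.6))
```

```text
top 198 tin top x [-8.21  6.59 22.96] y [-30.98  27.58] white/green cap [ 58.55  -1.56 160.57]
board 72 [-78.33  -2.73  74.82] [-83.  -66.3]
scene 72 tin top x [ 3.81 16.08 27.91] y [-32.01  23.64] white/green cap [ 62.43  -3.87 161.18]
board 21 [-79.93 -22.34  75.29] [-92.29 -62.51]
top 198 axis at z130 -18.268912205820456 69.50244138860737 slope 0.5611726224368458 1.6005852121015391 rms 2.7523689305061168
scene 72 axis at z130 -333.19453115082774 -76.5725649801588 slope -7.3552157394384805 -1.942567154555312 rms 3.294443280561686
both 270 axis at z130 -20.442477823494293 62.19637925899502 slope 0.5073354053845177 1.4572884670165769 rms 3.3231383433365287
top yellow 132 [-42.78  -3.59 160.23] z90 [160.23 162.1  163.64]
top white 111 [ 57.9  -2.1 160.8] z90 [160.8  162.39 163.23]
top red 347 [  8.09  -0.63 135.36] z90 [135.36 136.98 138.29]
scene yellow 95 [-32.77  -6.91 154.81] z90 [154.81 161.02 162.49]
scene white 78 [ 64.22  -5.16 161.34] z90 [161.34 162.55 163.4 ]
scene red 177 [ 16.2  -11.08 135.87] z90 [135.87 137.34 138.24]
```

View pics/l7.png

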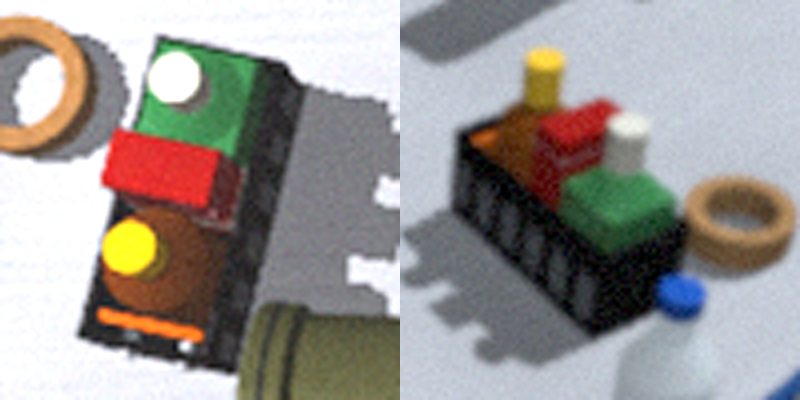

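All three stand upright in a row: yellow cap at (130,245), red tin at (165,170) and white cap at (175,78) in the left view. Their tops measure 160, 135.5 and 161 mm, against 161, 136 and 161 mm when fully seated, so I'm handing in.

```bash
python3 -c "
from station import env
print(env.close_job())"
```

```text
the job is handed in; nothing more can be done
None
```

I handed the job in at about 28 s of the 72 s allowed. The green bottle, cap tin and amber bottle stand upright in the crate, released, with their tops within about 1 mm of fully seated height. The system did not return a verdict.

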